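Press the caps onto freshly glued shoe heels

ROBOT

A 6-joint arm with a two-finger parallel gripper is mounted at the origin on the work surface. World frame = base frame: x ahead of the robot, y to its left, z up, the work surface at z = 0. Lengths are in m, angles in degrees, forces in N, time in s.
With the tool pointing down it reaches from about 0.375 to 0.9 m from the base axis. Payload 3.1 kg.
Tool frame: the origin (TCP) lies on the front face of the gripper's body, between the roots of the fingers; the fingertips stand 70 mm ahead of it and the grasp point (between the pads) lies 51 mm ahead of it (bot.tip_extent is the distance from the TCP to the fingertips, in m); z points along the fingers, x is the direction in which the jaws open and shut, and the axes are right-handed (so a half turn about z gives the same grasp; the last joint's range is limited). The gripper opens to 87 mm and grips with 3 to 60 N. Pads are 19 mm wide; open, the fingers measure 117 mm over their backs; the gripper's body (75 mm by 190 mm) begins 51 mm behind the grasp point.
Start: joints at [-82.936, 30.224, 82.088, -0, 67.689, -10.227], TCP at [0.186, -0.597, 0.292] pointing down, gripper open.
Joint ranges: [-176.69, 176.69], [-43.24, 126.21], [12.49, 139.97], [-82, 262], [0, 151.66], [-163.58, 163.58]. Speed limits (degrees/s): [159.86, 159.86, 180, 180, 180, 180].

INTERFACE

Orientations are given as a 3x3 rotation matrix whose columns are the frame's x, y, z axes.
In Python, from rig import bot, viewer, ticket gives the robot as it stands. The module is installed in compiled form; this text tells all that it offers.
- The arm moves only by the tool arm_command, never from a script. Its argument "targets" is a list of rows, each an object with "rot": the turn, a rotation vector about the tool's x, y, z in degrees, a list of three; "offset": the shift along the tool's x, y, z in cm, a list of three; "gripper": the closure, from 0 (fully open) to 1 (shut). A call has 1 to 8 rows; each row is the pose to reach, as a shift and turn from the pose commanded when the call began, along the tool's axes at that moment; what a row does not reach only later rows make up. A row lasts 1/10 s, in which the tool goes at most 50 mm and 8.59 degrees, less where a joint would pass 70% of its speed; a pose out of reach is approached as far as the arm can. A call with a gripper value outside its range is refused whole. The fingers move at their own pace and stop on an object; the grip force is fixed at half the most. Time passes only in rows, so rows that repeat a pose let the fingers close. It gives the time, the measured TCP pose, the force and the opening at its end, in the units of the state.
- bot.read_state(): the state, without advancing time (a new reading comes with each control period).
- viewer.capture(name): name is "scene" or "top" or "wrist"; returns a dict with "frame" (400x640x3 uint8, red, green, blue), "fx", "fy", "cx", "cy" (pixels), "view" (4x4, takes a point from world to camera coordinates). Camera axes: x right, y down, z forward; pixel columns grow to the right and rows downward; lengths in m; the calibration is good to about 2 mm. A picture is of the moment at which its call begins. There is no depth.
- ticket.hand_in(): hands the job in, once; it reports no verdict.
The state is a dict: "time_s": time; "joint_positions": joint angles; "qvel": joint speeds; "tau": joint torques, N m; "position": TCP position; "tcp_rot": TCP orientation; "force": force on the tool from outside, world axes, zero at the start; "moment": the same for the moment, N m; "opening": opening from 0.0 (shut) to 1.0 (fully open).
Only numpy, scipy, OpenCV 4.12 (cv2) and the standard library are available. Lean on these libraries where they do the work, as an engineer would, in place of code of your own. Each camera call takes 0.05 s, during which the arm holds its last target. There are 200 camera calls.

TASK

Lay every heel block flat on the bed of the blue heel press, side by side between the orange jaw and the steel fence, each square to the fence with its black rubber cap end facing the fence. Flip the folded red crank grip fully upright and only then wind the crank clockwise (seen from above) to the end of its travel, so that the jaw pushes all the caps up against the fence. After that, push the green plunger of the white timer down to its stop to start the pressing time and let it spring back, and fold the crank grip flat again, leaving everything else on the bench where it is.

Things in the scene. Friction and masses are not known exactly. Their poses are not given: they have to be found in the camera images.
- heel1: heel block 70 x 40 x 40 mm, 90 g, brown stacked layers with an 8 mm black rubber cap on one 40 x 40 end; any long side may lie down. Origin at its centre (20 mm above what it lies on); its x axis runs along its 70 mm length towards the capped end. May be absent (2 to 4 are present)
- heel2: heel block 70 x 40 x 40 mm, 90 g, brown stacked layers with an 8 mm black rubber cap on one 40 x 40 end; any long side may lie down. Origin at its centre (20 mm above what it lies on); its x axis runs along its 70 mm length towards the capped end. May be absent (2 to 4 are present)
- heel3: heel block 70 x 40 x 40 mm, 90 g, brown stacked layers with an 8 mm black rubber cap on one 40 x 40 end; any long side may lie down. Origin at its centre (20 mm above what it lies on); its x axis runs along its 70 mm length towards the capped end. May be absent (2 to 4 are present)
- heel4: heel block 70 x 40 x 40 mm, 90 g, brown stacked layers with an 8 mm black rubber cap on one 40 x 40 end; any long side may lie down. Origin at its centre (20 mm above what it lies on); its x axis runs along its 70 mm length towards the capped end. May be absent (2 to 4 are present)
- heel1_cap (a point): centre of the capped end face of heel1, 35 mm along +x from its origin
- heel2_cap (a point): centre of the capped end face of heel2, 35 mm along +x from its origin
- heel3_cap (a point): centre of the capped end face of heel3, 35 mm along +x from its origin
- heel4_cap (a point): centre of the capped end face of heel4, 35 mm along +x from its origin
- press: fixed blue heel press. Origin on the table under the bed; x axis from jaw to fence, y along the bed, z up; yaw within 0.1 rad of the world's. Flat bed y -150 to 150 mm, top z = 30 mm, with 8 mm end walls up to z = 56 mm. Steel fence: slick upright face at x = 47 mm, 18 mm thick, top z = 75 mm. Gearbox 92 x 96 mm, 75 mm tall, centred at x = -40, y = -215 mm, carries the crank
- jaw (a joint): travel of the jaw towards the fence, m: 2.19 mm per rad of crank; 0 = 107 mm between jaw and fence, 0.035 = 72 mm (a 70 mm block keeps up to 2 mm of play). The jaw is an upright bar, 290 mm along y, 18 mm thick, top at press z = 73 mm; its slick white face is at press x = -60 mm + this travel
- crank (a joint): crank angle about a vertical axis, rad: 0 = jaw wide open; grows clockwise seen from above; end of travel (jaw closed) at 16.0, about two and a half turns; starts at 0 to 1. Stays where it is left; takes about 2 N at the grip. At 0 the arm points along the press's -y
- crank_axis (a point): point on the crank's vertical axis at the height of the grip's hinge, press x = -40, y = -215, z = 113 mm. Crank arm: flat steel bar 18 mm wide, 10 mm thick, top 14 mm below this height, gearbox top 38 mm below
- fold (a joint): fold angle of the red grip, rad: 0 = folded, lying flat above the arm and pointing in to the crank's axis; 1.571 = upright (its stop), the working position. Starts at 0 to 0.25, stays at any angle; takes about 3 N at the grip
- fold_hinge (a point): hinge of the grip at the outer end of the arm, 75 mm from crank_axis at the same height; hinge axis level and square to the arm, so the grip swings up and outwards in the arm's vertical plane
- grip_mid (a point): point on the red grip's centre line, 45 mm from fold_hinge. The grip is a round sleeve 24 mm across, from 12 to 72 mm from the hinge, and spins freely about its own length, so that it can be held at one tool yaw while cranking
- timer: fixed white timer box 100 x 85 x 55 mm, origin on the table under its centre
- plunger_top (a point): centre of the top of the green plunger head, 44 mm across, 98 mm above the table when up, 20 mm along the timer's +x from its origin
- plunger (a joint): how far the plunger is pressed, m: 0 up, 0.014 at its stop; springs back; 2 N to start, 7 N at the stop
- glue_tin: bystander: yellow can, 72 mm across, 85 mm tall, behind the press on the left
- hammer: bystander: hammer 260 mm long lying behind the press
- glue_brush: bystander: brush 170 mm long lying in front of the robot to its right, left of the timer
- tack_cup: bystander: open steel cup 70 mm across, 60 mm tall, behind the press
- shoe_last: bystander: wooden shoe last 170 mm long, on the right
- boot: bystander: brown shoe 270 mm long, on the left
Things that resemble listed ones, but are neither listed nor needed, are in the scene too. What is shaped like the heel4 but purple or yellow is not meant.

How it is judged (in metres and radians):
On the way, in this order (a step that is already met when the one before it is completed fails the run):
1. every heel block present lies on the bed between jaw and fence, cap towards the fence, and the grip is upright, with the jaw not yet closed (y of heel1 in the frame of press between -0.14 and 0.14 m and z of heel1 in the frame of press between 0.042 and 0.06 m and x of heel1_cap in the frame of press between 0.003 and 0.052 m and angle between the x axis of each of heel1, heel2, heel3, heel4 and the x axis of press, either way round below 0.25 rad and y of heel2 in the frame of press between -0.14 and 0.14 m and z of heel2 in the frame of press between 0.042 and 0.06 m and x of heel2_cap in the frame of press between 0.003 and 0.052 m and y of heel3 in the frame of press between -0.14 and 0.14 m and z of heel3 in the frame of press between 0.042 and 0.06 m and x of heel3_cap in the frame of press between 0.003 and 0.052 m and y of heel4 in the frame of press between -0.14 and 0.14 m and z of heel4 in the frame of press between 0.042 and 0.06 m and x of heel4_cap in the frame of press between 0.003 and 0.052 m and value of joint fold above 1.4 rad and value of joint crank below 2.5 rad), for 0.2 s.
2. the crank is wound to the end of its travel with the grip upright (value of joint crank above 15.75 rad and value of joint fold above 1.2 rad), for 0.2 s.
3. the timer plunger is pressed to its stop (value of joint plunger above 0.0125 m), for 0.05 s.
At the end, for the whole second after the job is handed in: every heel block present rests on the bed (not stacked), cap end within 7 mm of the fence and square to it within 0.12 rad; crank within 0.3 rad of the end of its travel; grip folded flat within 0.3 rad; plunger sprung back (under 2 mm); everything at rest (y of heel1 in the frame of press between -0.14 and 0.14 m and z of heel1 in the frame of press between 0.042 and 0.06 m and x of heel1_cap in the frame of press between 0.04 and 0.052 m and angle between the x axis of each of heel1, heel2, heel3, heel4 and the x axis of press, either way round below 0.12 rad and linear speed of each of heel1, heel2, heel3, heel4 below 0.02 m/s and y of heel2 in the frame of press between -0.14 and 0.14 m and z of heel2 in the frame of press between 0.042 and 0.06 m and x of heel2_cap in the frame of press between 0.04 and 0.052 m and y of heel3 in the frame of press between -0.14 and 0.14 m and z of heel3 in the frame of press between 0.042 and 0.06 m and x of heel3_cap in the frame of press between 0.04 and 0.052 m and y of heel4 in the frame of press between -0.14 and 0.14 m and z of heel4 in the frame of press between 0.042 and 0.06 m and x of heel4_cap in the frame of press between 0.04 and 0.052 m and value of joint crank above 15.7 rad and value of joint fold below 0.3 rad and value of joint plunger below 0.002 m); the robot touches nothing.
It fails at once if the crank is wound while the grip is not upright (value of joint fold below 1 rad and value of joint crank between 2 and 15.4 rad).
It fails at once if another thing on the bench is moved by more than 50 mm (distance of any of glue_tin, hammer, glue_brush, tack_cup, shoe_last, boot from where it was at the start of the episode above 0.05 m).
Of heel1, heel2, heel3, heel4 only 2 to 4 are there at a start; the rules pass over those that are not, and their reading is None.
At some moment in a run one of heel1, heel2, heel3, heel4 may be knocked a few centimetres aside while the robot is not near it.
Once in a run the grip may slacken for a moment while it holds something.
It also fails if it takes over 208 s, if anything falls off the work surface, if the arm or the gripper's body presses on something with over 40 N, if the wrist force passes 120 N, or if a joint passes its speed limit or range.

## Working session

There is one attempt and no reset: what is moved stays moved. The work goes in short steps, Python scripts to look and compute and a tool call to move; the robot and the scene stay as the last step left them, time stands still between calls to the robot, and variables do not carry over. Pictures are saved under pics/ and viewed, about 12 in all and at most 16, crops included, and the job is handed in when it is done.

Besides the shell and the picture viewer there is one more tool, called after "Emit:" as name(argument=value, ...) on one line, values as JSON. arm_command: Moves the arm, as the interface text tells. Its arguments: {"type":"object","properties":{"targets":{"type":"array"}},"required":["targets"]}

```bash
mkdir -p pics
cat > h.py <<'E'
import numpy as np, cv2
from rig import bot, viewer, ticket
def cap(n,fn=None):
    c=viewer.capture(n); c['frame']=np.array(c['frame'])
    if fn: cv2.imwrite('pics/'+fn,c['frame'][:,:,::-1])
    return c
def ray(c,u,v):
    V=np.array(c['view']);R=V[:3,:3];t=V[:3,3]
    d=R.T@np.array([(u-c['cx'])/c['fx'],(v-c['cy'])/c['fy'],1.]);return -R.T@t,d
def onz(c,u,v,z):
    o,d=ray(c,u,v);return o+d*(z-o[2])/d[2]
def proj(c,p):
    q=np.array(c['view'])@np.append(p,1);return np.array([c['fx']*q[0]/q[2]+c['cx'],c['fy']*q[1]/q[2]+c['cy']])
def tri(c1,p1,c2,p2):
    A=[];b=[]
    for c,p in((c1,p1),(c2,p2)):
        o,d=ray(c,*p);d/=np.linalg.norm(d);P=np.eye(3)-np.outer(d,d);A.append(P);b.append(P@o)
    return np.linalg.solve(sum(A),sum(b))
E
python3 - <<'E'
from h import *
import pickle
np.set_printoptions(precision=3,suppress=True)
for n in('top','scene'):
    c=cap(n,n+'0.png');pickle.dump(c,open(n+'0.pkl','wb'));print(n,c['fx'],c['cx'],c['cy']);print(np.array(c['view']))
s=bot.read_state();print(s)
E
```

```text
top 424.09382628583757 320.53148622862983 205.90890545451086
[[-0.02  -1.     0.013  0.047]
 [-0.989  0.018 -0.149  0.541]
 [ 0.149 -0.016 -0.989  1.529]
 [ 0.     0.     0.     1.   ]]
scene 417.5292287304235 320.65410594525645 210.08402865005857
[[ 0.323  0.946  0.015 -0.236]
 [ 0.815 -0.27  -0.513 -0.367]
 [-0.482  0.177 -0.858  1.537]
 [ 0.     0.     0.     1.   ]]
{'time_s': 0.1, 'joint_positions': array([-82.934,  30.274,  82.15 ,   0.001,  67.69 , -10.227]), 'qvel': array([-0.022, -0.01 , -0.132, -0.07 ,  0.002,  0.072]), 'tau': array([ -0.   , -44.098, -17.715,   0.063,   0.053,  -0.   ]), 'position': array([ 0.186, -0.596,  0.291]), 'tcp_rot': array([[ 0.297, -0.955, -0.   ],
       [-0.955, -0.297,  0.002],
       [-0.002, -0.   , -1.   ]]), 'force': array([ 0.129, -0.327, -1.292]), 'moment': array([ 0.009, -0.026,  0.004]), 'opening': 1.000280750760985}
```

```bash
ls -la .
```

```text
total 1520
drwxr-xr-x  3 agent agent   4096 Dec  4 19:01 .
drwxr-xr-x 23 root  root    4096 Dec  4 19:01 ..
-rw-r--r--  1 agent agent    745 Dec  4 19:01 h.py
drwxr-xr-x  2 agent agent   4096 Dec  4 19:01 pics
-rw-r--r--  1 agent agent 768437 Dec  4 19:01 scene0.pkl
-rw-r--r--  1 agent agent 768437 Dec  4 19:01 top0.pkl
```

View pics/top0.png

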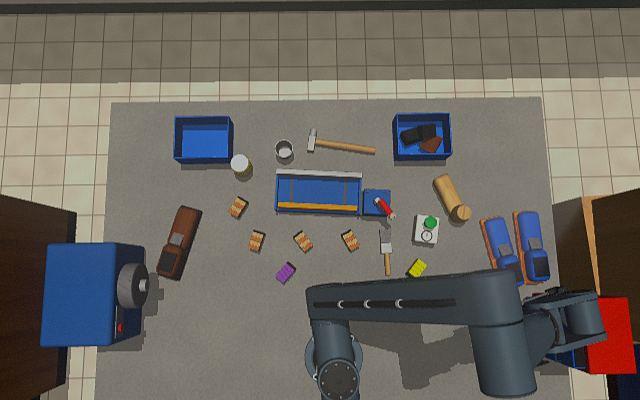

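View pics/scene0.png

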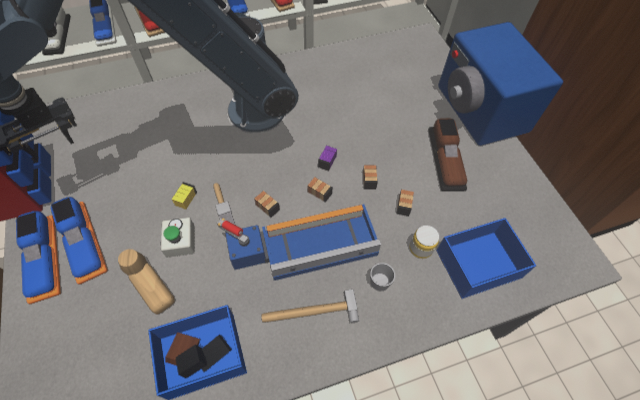

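Run:
```python
import cv2
t=cv2.imread('pics/top0.png')[185:285,225:445];s=cv2.imread('pics/scene0.png')[140:280,205:425]
r=lambda i:cv2.resize(i,None,fx=3.4,fy=3.4,interpolation=cv2.INTER_CUBIC)
cv2.imwrite('pics/ct.png',cv2.resize(t,None,fx=3.6,fy=3.6,interpolation=cv2.INTER_CUBIC));cv2.imwrite('pics/cs.png',cv2.resize(s,None,fx=3.6,fy=3.6,interpolation=cv2.INTER_CUBIC))
```

```text
(no output)
```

View pics/ct.png

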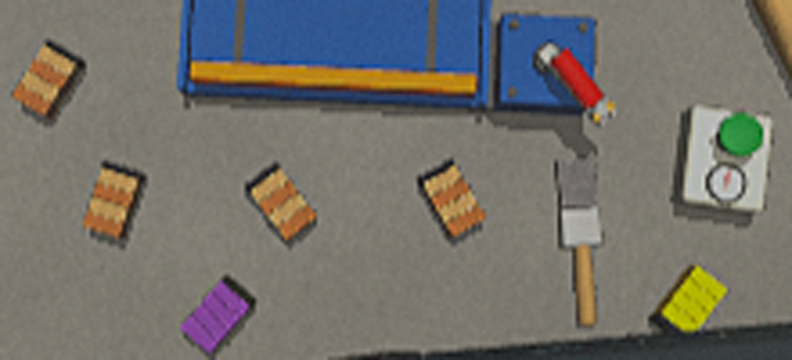

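View pics/cs.png

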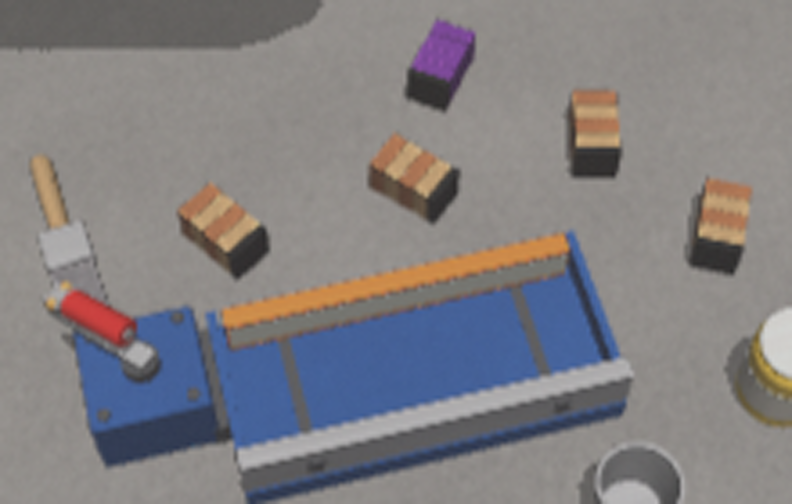

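```bash
cat > m.py <<'E'
from h import *
import pickle
np.set_printoptions(precision=4,suppress=True)
def mask(c,lo,hi):
    h=cv2.cvtColor(c['frame'],cv2.COLOR_RGB2HSV);return cv2.inRange(h,lo,hi)
def blobs(m,amin=25):
    cs,_=cv2.findContours(m,cv2.RETR_EXTERNAL,cv2.CHAIN_APPROX_NONE)
    return [k for k in cs if cv2.contourArea(k)>amin]
def worldrect(c,k,z):
    p=np.array([onz(c,u,v,z)[:2] for u,v in k[:,0]],np.float32)*1000
    (a,b),(w,h),_=cv2.minAreaRect(p);B=cv2.boxPoints(((a,b),(w,h),_));e=[B[1]-B[0],B[2]-B[1]]
    l=max(e,key=np.linalg.norm);ang=np.degrees(np.arctan2(l[1],l[0]))
    return np.array([a,b]),sorted((w,h)),ang
E
cat > a.py <<'E'
from m import *
for n in('top','scene'):
    c=pickle.load(open(n+'0.pkl','rb'));print(n,'cam',ray(c,0,0)[0])
    h=cv2.cvtColor(c['frame'],cv2.COLOR_RGB2HSV)
    for nm,lo,hi,z in(('heelorange',(5,70,90),(22,255,255),.04),('blue',(105,120,60),(122,255,255),.03),('red',(0,170,120),(4,255,255),.113),('green',(50,100,60),(85,255,255),.098),('white',(0,0,175),(180,40,255),.055)):
        m=mask(c,lo,hi)
        m[:140]=0 if n=='top' else m[:140]; m[290:]=0
        for k in blobs(m):
            x,y,w,hh=cv2.boundingRect(k);p,s,a=worldrect(c,k,z);print(nm,(x+w//2,y+hh//2),cv2.contourArea(k),p,np.array(s),round(a,1))
c=pickle.load(open('top0.pkl','rb'));h=cv2.cvtColor(c['frame'],cv2.COLOR_RGB2HSV)
for p in((318,205),(318,173),(238,207),(303,241),(385,265),(377,195)):print(p,h[p[1],p[0]])
E
python3 a.py
```

```text
top cam [0.3084 0.0612 1.5913]
heelorange (388, 264) 82.0 [ 324.1199 -200.998 ] [17.4779 79.8459] 2.7
heelorange (171, 250) 32.5 [391.2635 581.7944] [16.0243 45.5106] 81.8
heelorange (304, 242) 163.5 [411.7986 102.7255] [40.0437 62.8589] 36.0
heelorange (351, 241) 160.0 [411.7141 -71.4841] [39.7439 62.4981] 29.4
heelorange (255, 241) 166.5 [416.5032 278.1876] [39.4375 64.6913] -18.5
heelorange (491, 242) 142.0 [ 404.225  -577.2194] [ 75.7071 197.9944] -10.2
heelorange (529, 248) 220.0 [ 377.9304 -718.5803] [ 78.1543 269.1849] 6.4
heelorange (182, 227) 388.5 [475.948  543.2647] [ 62.2213 131.892 ] -17.1
heelorange (318, 206) 353.0 [541.235   48.0836] [ 20.8084 293.0397] 86.2
heelorange (237, 207) 161.0 [543.0641 346.168 ] [40.4579 64.2095] -31.4
heelorange (596, 242) 623.0 [ 404.5722 -955.8832] [106.5023 360.2755] -13.5
heelorange (453, 197) 684.0 [ 562.8047 -452.0037] [ 73.8389 187.5793] 29.0
heelorange (432, 146) 122.0 [ 770.9738 -388.749 ] [43.7766 60.437 ] -28.9
heelorange (345, 146) 290.0 [770.7653 -59.9816] [ 23.5083 230.0808] 80.1
blue (509, 262) 115.5 [ 328.0876 -646.0244] [36
[... 4422 characters left out ...]
 ] 56.4
white (175, 234) 387.5 [ 450.6537 -350.6529] [79.4977 96.3096] -9.7
white (113, 55) 30.0 [-397.3529 -458.0371] [12.9732 92.6696] -89.8
white (52, 43) 33.5 [-540.6677 -676.4017] [33.3605 36.0211] -12.8
white (76, 50) 534.5 [-475.4774 -585.4502] [ 64.5217 358.9548] 89.7
white (151, 37) 147.5 [-472.8481 -304.3215] [ 60.662  126.8797] 89.4
white (275, 10) 296.5 [-471.621   207.8846] [ 61.1655 241.395 ] -89.6
white (395, 3) 100.0 [-380.2315  715.9775] [ 39.6876 133.4003] 85.3
white (335, 4) 93.5 [-460.0373  466.0861] [ 37.3984 190.7293] 89.0
(318, 205) [ 21 242 191]
(318, 173) [ 33  13 175]
(238, 207) [ 12 172 135]
(303, 241) [ 13 154 137]
(385, 265) [ 17 143 109]
(377, 195) [109 170 150]
```

```bash
cat > plan.py <<'E'
from m import *
from scipy.spatial.transform import Rotation as Ro
P0=np.array([.604,.045]);YAW=-3.8
def pw(x,y):
    a=np.radians(YAW);return P0+np.array([x*np.cos(a)-y*np.sin(a),x*np.sin(a)+y*np.cos(a)])
def Rt(phi):
    a=np.radians(phi);x=np.array([np.cos(a),np.sin(a),0]);z=np.array([0,0,-1.]);return np.c_[x,np.cross(z,x),z]
def plan(wps,p=None,R=None):
    s=bot.read_state()
    p=np.array(s['position']) if p is None else p; R=np.array(s['tcp_rot']) if R is None else R
    print('now',p,'phi',np.degrees(np.arctan2(R[1,0],R[0,0])),'open',s['opening'],'t',s['time_s'])
    for w in wps:
        q=np.array(w[:3]);T=Rt(w[3]);off=R.T@(q-p)*100;rv=np.degrees(Ro.from_matrix(R.T@T).as_rotvec())
        n=int(np.ceil(max(np.linalg.norm(off)/5,np.linalg.norm(rv)/8.59)))
        print('off',off.round(2),'rot',rv.round(1),'rows>=',n);p,R=q,T
E
python3 - <<'E'
from plan import *
t=pw(-.006,-.093);print(t)
plan([(.30,-.335,.22,-66),(.4155,-.0695,.20,-60.6),(.4155,-.0695,.076,-60.6),(.4155,-.0695,.22,-60.6),(t[0],t[1],.22,-93.8),(t[0],t[1],.107,-93.8)])
E
```

```text
[ 0.5918 -0.0474]
now [ 0.1858 -0.5962  0.2914] phi -72.70782221076922 open 1.000280750760985 t 0.1
off [-21.53 -18.67   7.19] rot [-0.   0.1 -6.7] rows>= 6
off [-19.56 -21.35   2.  ] rot [ 0.   0.  -5.4] rows>= 6
off [ 0.   0.  12.4] rot [0. 0. 0.] rows>= 3
off [  0.    0.  -14.4] rot [0. 0. 0.] rows>= 3
off [  6.73 -16.45   0.  ] rot [ 0.   0.  33.2] rows>= 4
off [ 0.   0.  11.3] rot [0. 0. 0.] rows>= 3
```

Emit:
arm_command(targets=[{"offset":[-21.5,-18.7,7.2],"rot":[0,0,-6.7],"gripper":0},{"offset":[-21.5,-18.7,7.2],"rot":[0,0,-6.7],"gripper":0},{"offset":[-21.5,-18.7,7.2],"rot":[0,0,-6.7],"gripper":0},{"offset":[-21.5,-18.7,7.2],"rot":[0,0,-6.7],"gripper":0},{"offset":[-21.5,-18.7,7.2],"rot":[0,0,-6.7],"gripper":0},{"offset":[-21.5,-18.7,7.2],"rot":[0,0,-6.7],"gripper":0},{"offset":[-21.5,-18.7,7.2],"rot":[0,0,-6.7],"gripper":0}])

```text
time_s: 0.8
position: [0.3001, -0.3287, 0.2186]
tcp_rot: [[0.411, -0.912, -0.004], [-0.911, -0.411, 0.01], [-0.011, -0.0, -1.0]]
force: [-0.4, 0.3, 0.6]
opening: 1.001
```

Emit:
arm_command(targets=[{"offset":[-19.6,-21.4,2],"rot":[0,0,-5.4],"gripper":0},{"offset":[-19.6,-21.4,2],"rot":[0,0,-5.4],"gripper":0},{"offset":[-19.6,-21.4,2],"rot":[0,0,-5.4],"gripper":0},{"offset":[-19.6,-21.4,2],"rot":[0,0,-5.4],"gripper":0},{"offset":[-19.6,-21.4,2],"rot":[0,0,-5.4],"gripper":0},{"offset":[-19.6,-21.4,2],"rot":[0,0,-5.4],"gripper":0},{"offset":[-19.6,-21.4,2],"rot":[0,0,-5.4],"gripper":0},{"offset":[-19.6,-21.4,2],"rot":[0,0,-5.4],"gripper":0}])

```text
time_s: 1.6
position: [0.4169, -0.0696, 0.2003]
tcp_rot: [[0.493, -0.87, 0.0], [-0.87, -0.493, -0.001], [0.001, -0.0, -1.0]]
force: [0.3, -0.2, 0.3]
opening: 1.0
```

```bash
cat > w.py <<'E'
from plan import *
import sys
c=cap('wrist',sys.argv[1]);pickle.dump(c,open('w.pkl','wb'))
print(ray(c,0,0)[0],np.array(c['view'])[2,:3])
for k in blobs(mask(c,(5,70,60),(22,255,255)),150):
    x,y,w,h=cv2.boundingRect(k);p,s,a=worldrect(c,k,.04);print((x+w//2,y+h//2),cv2.contourArea(k),p,np.array(s),round(a,1))
plan([])
E
python3 w.py w1.png
```

```text
[ 0.4823 -0.0326  0.2928] [-0.2365 -0.1355 -0.9621]
(464, 329) 6557.0 [ 379.6437 -232.0106] [ 42.2793 295.0388] -60.5
(515, 287) 1053.5 [ 430.7011 -243.6725] [25.1246 59.3796] 44.3
(121, 287) 1018.5 [275.4973  31.0118] [25.4949 59.2064] 16.1
(319, 203) 4158.0 [413.7039 -72.3149] [39.7886 62.299 ] 29.2
(106, 82) 7617.5 [418.8067  94.4863] [56.2672 62.3772] 36.9
(378, 45) 5909.0 [535.7566 -50.0104] [ 27.2825 111.0861] 86.3
now [ 0.4167 -0.0704  0.2003] phi -60.57328475032245 open 0.9986852906019348 t 1.65
```

View pics/w1.png

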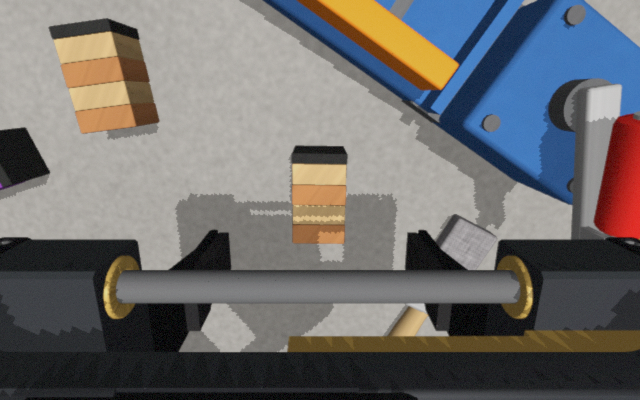

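Emit:
arm_command(targets=[{"offset":[0,0,5],"rot":[0,0,0],"gripper":0},{"offset":[0,0,9],"rot":[0,0,0],"gripper":0},{"offset":[0,0,12.4],"rot":[0,0,0],"gripper":0},{"offset":[0,0,12.4],"rot":[0,0,0],"gripper":0},{"offset":[0,0,12.4],"rot":[0,0,0],"gripper":1},{"offset":[0,0,12.4],"rot":[0,0,0],"gripper":1},{"offset":[0,0,12.4],"rot":[0,0,0],"gripper":1},{"offset":[0,0,12.4],"rot":[0,0,0],"gripper":1}])

```text
time_s: 2.45
position: [0.4169, -0.0702, 0.0778]
tcp_rot: [[0.491, -0.871, 0.003], [-0.871, -0.491, -0.001], [0.003, -0.002, -1.0]]
force: [-0.8, 0.3, -0.5]
opening: 0.723
```

Emit:
arm_command(targets=[{"offset":[0,0,0],"rot":[0,0,0],"gripper":1},{"offset":[0,0,-4],"rot":[0,0,0],"gripper":1},{"offset":[0,0,-8],"rot":[0,0,0],"gripper":1},{"offset":[0,0,-12],"rot":[0,0,0],"gripper":1},{"offset":[0,0,-14.4],"rot":[0,0,0],"gripper":1},{"offset":[0,0,-14.4],"rot":[0,0,0],"gripper":1}])

```text
time_s: 3.05
position: [0.4177, -0.0702, 0.2236]
tcp_rot: [[0.491, -0.871, 0.008], [-0.871, -0.491, -0.004], [0.007, -0.005, -1.0]]
force: [-0.9, -1.1, 0.4]
opening: 0.173
```

Run:
```python
from plan import *
t=pw(-.006,-.093)
plan([(t[0],t[1],.22,-93.8),(t[0],t[1],.107,-93.8)])
```

```text
now [ 0.4177 -0.0702  0.2236] phi -60.57236615450523 open 0.17292890817613296 t 3.05
off [  6.57 -16.28   0.48] rot [-0.4 -0.3 33.2] rows>= 4
off [ 0.   0.  11.3] rot [0. 0. 0.] rows>= 3
```

Emit:
arm_command(targets=[{"offset":[0,0,0],"rot":[0,0,0],"gripper":0},{"offset":[0,0,2],"rot":[0,0,0],"gripper":0},{"offset":[0,0,2],"rot":[0,0,0],"gripper":0},{"offset":[0,0,2],"rot":[0,0,0],"gripper":0},{"offset":[0,0,2],"rot":[0,0,0],"gripper":0},{"offset":[0,0,2],"rot":[0,0,0],"gripper":0},{"offset":[0,0,2],"rot":[0,0,0],"gripper":0},{"offset":[0,0,2],"rot":[0,0,0],"gripper":0}])

```text
time_s: 3.85
position: [0.4164, -0.0698, 0.2005]
tcp_rot: [[0.491, -0.871, 0.0], [-0.871, -0.491, -0.0], [0.0, -0.0, -1.0]]
force: [0.1, 0.3, 0.1]
opening: 0.812
```

```bash
python3 w.py w2.png
```

```text
[ 0.4819 -0.0331  0.2931] [-0.2368 -0.1344 -0.9622]
(444, 331) 6958.5 [ 368.7485 -218.4161] [ 38.5894 328.8482] -60.7
(482, 287) 924.5 [ 416.7734 -221.2188] [21.8018 58.162 ] 41.3
(154, 288) 888.5 [287.5972   8.1918] [22.3488 58.8519] 17.3
(319, 202) 4116.5 [413.9486 -72.3362] [39.3571 62.1231] 29.3
(106, 81) 7601.5 [418.8222  94.4705] [56.2782 62.3618] 36.8
(378, 44) 5849.5 [535.7723 -50.2092] [ 27.2906 110.4839] 86.2
now [ 0.4163 -0.0698  0.2005] phi -60.608229518501886 open 0.86215646203287 t 3.9
```

Emit:
arm_command(targets=[{"offset":[0,0,5],"rot":[0,0,0],"gripper":0.3},{"offset":[0,0,9],"rot":[0,0,0],"gripper":0.3},{"offset":[0,0,12.4],"rot":[0,0,0],"gripper":0.3},{"offset":[0,0,12.4],"rot":[0,0,0],"gripper":0.3},{"offset":[0,0,12.4],"rot":[0,0,0],"gripper":1},{"offset":[0,0,12.4],"rot":[0,0,0],"gripper":1},{"offset":[0,0,12.4],"rot":[0,0,0],"gripper":1},{"offset":[0,0,12.4],"rot":[0,0,0],"gripper":1}])

```text
time_s: 4.7
position: [0.4169, -0.07, 0.0779]
tcp_rot: [[0.491, -0.871, 0.003], [-0.871, -0.491, -0.001], [0.003, -0.002, -1.0]]
force: [0.1, -0.1, 8.0]
opening: 0.453
```

Emit:
arm_command(targets=[{"offset":[0,0,0],"rot":[0,0,0],"gripper":1},{"offset":[0,0,0],"rot":[0,0,0],"gripper":1},{"offset":[0,0,0],"rot":[0,0,0],"gripper":1},{"offset":[0,0,0],"rot":[0,0,0],"gripper":1},{"offset":[0,0,-4],"rot":[0,0,0],"gripper":1},{"offset":[0,0,-9],"rot":[0,0,0],"gripper":1},{"offset":[0,0,-14],"rot":[0,0,0],"gripper":1},{"offset":[0,0,-14.4],"rot":[0,0,0],"gripper":1}])

```text
time_s: 5.5
position: [0.4187, -0.0706, 0.2259]
tcp_rot: [[0.491, -0.871, 0.012], [-0.871, -0.491, -0.006], [0.011, -0.008, -1.0]]
force: [0.9, -0.8, -2.9]
opening: 0.456
```

Run:
```python
from plan import *
t=pw(-.006,-.093)
plan([(t[0],t[1],.22,-93.8),(t[0],t[1],.107,-93.8)])
```

```text
now [ 0.4187 -0.0706  0.2259] phi -60.58760050157235 open 0.45596676824576804 t 5.5
off [  6.47 -16.22   0.79] rot [-0.6 -0.5 33.2] rows>= 4
off [ 0.   0.  11.3] rot [0. 0. 0.] rows>= 3
```

Emit:
arm_command(targets=[{"offset":[6.5,-16.3,0.4],"rot":[0,0,33.2],"gripper":1},{"offset":[6.5,-16.3,0.4],"rot":[0,0,33.2],"gripper":1},{"offset":[6.5,-16.3,0.4],"rot":[0,0,33.2],"gripper":1},{"offset":[6.5,-16.3,0.4],"rot":[0,0,33.2],"gripper":1},{"offset":[6.5,-16.3,0.4],"rot":[0,0,33.2],"gripper":1},{"offset":[6.5,-16.3,0.4],"rot":[0,0,33.2],"gripper":1},{"offset":[6.5,-16.3,0.4],"rot":[0,0,33.2],"gripper":1}])

```text
time_s: 6.2
position: [0.5881, -0.0461, 0.2155]
tcp_rot: [[-0.066, -0.998, -0.003], [-0.998, 0.066, 0.001], [-0.001, 0.003, -1.0]]
force: [0.6, 0.4, -1.2]
opening: 0.457
```

Run:
```python
from plan import *
t=pw(-.006,-.093)
plan([(t[0],t[1],.108,-93.8)])
c=cap('wrist','w3.png')
```

```text
now [ 0.5881 -0.0461  0.2155] phi -93.76740560095021 open 0.4569547605852672 t 6.2
off [ 0.11 -0.42 10.75] rot [0.2 0.  0. ] rows>= 3
```

View pics/w3.png

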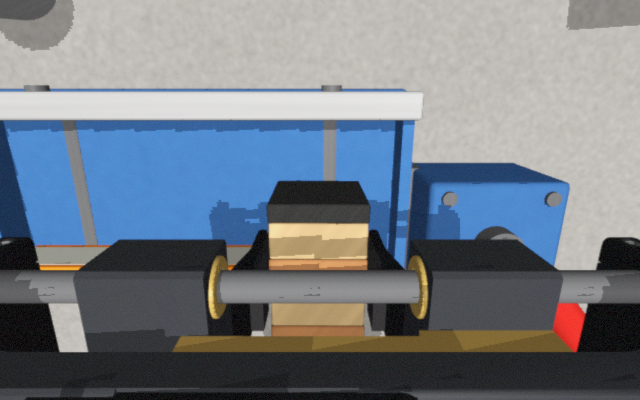

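Emit:
arm_command(targets=[{"offset":[0.1,-0.4,4],"rot":[0,0,0],"gripper":1},{"offset":[0.1,-0.4,7],"rot":[0,0,0],"gripper":1},{"offset":[0.1,-0.4,9.5],"rot":[0,0,0],"gripper":1},{"offset":[0.1,-0.4,10.4],"rot":[0,0,0],"gripper":1},{"offset":[0.1,-0.4,10.8],"rot":[0,0,0],"gripper":1},{"offset":[0.1,-0.4,10.8],"rot":[0,0,0],"gripper":1},{"offset":[0.1,-0.4,10.8],"rot":[0,0,0],"gripper":0.42},{"offset":[0.1,-0.4,10.8],"rot":[0,0,0],"gripper":0.42}])

```text
time_s: 7.05
position: [0.5949, -0.0479, 0.1095]
tcp_rot: [[-0.066, -0.998, 0.003], [-0.998, 0.066, -0.001], [0.001, -0.003, -1.0]]
force: [-0.0, 0.3, 0.2]
opening: 0.545
```

Emit:
arm_command(targets=[{"offset":[0,0,0],"rot":[0,0,0],"gripper":0.42},{"offset":[0,0,-3],"rot":[0,0,0],"gripper":0.42},{"offset":[0,0,-7],"rot":[0,0,0],"gripper":0.4},{"offset":[0,0,-10.5],"rot":[0,0,0],"gripper":0.3},{"offset":[0,0,-10.5],"rot":[0,0,0],"gripper":0.3}])

```text
time_s: 7.55
position: [0.5973, -0.0483, 0.2189]
tcp_rot: [[-0.066, -0.998, 0.012], [-0.998, 0.066, -0.003], [0.002, -0.012, -1.0]]
force: [0.2, -0.2, 0.7]
opening: 0.67
```

```bash
python3 w.py w4.png
python3 - <<'E'
from plan import *
c=pickle.load(open('w.pkl','rb'))
for u,v in((210,120),(400,120)):print('fence edge',onz(c,u,v,.075))
for n in('top','scene'):
    c=cap(n,n+'1.png')
    for k in blobs(mask(c,(5,70,90),(22,255,255)),100):
        p,s,a=worldrect(c,k,.04)
        if s[0]>30 and s[1]<75: print(n,p,np.array(s),a, cv2.boundingRect(k))
plan([(.414,.106,.205,-54)])
E
```

```text
[ 0.6712 -0.053   0.3123] [-0.2605  0.0149 -0.9654]
(419, 341) 6603.5 [ 457.0611 -130.521 ] [ 21.8123 360.561 ] 86.0
(457, 287) 815.0 [ 507.5328 -161.9159] [21.1217 62.1024] 5.8
(179, 287) 823.5 [523.668   75.0339] [20.5666 61.4964] -13.4
(317, 214) 4340.5 [580.4739 -46.8745] [43.8937 69.385 ] -4.1
now [ 0.5958 -0.048   0.2164] phi -93.79911703954225 open 0.679313612203105 t 7.6
fence edge [0.6621 0.0173 0.075 ]
fence edge [ 0.6537 -0.1064  0.075 ]
top [543.1555 346.1642] [40.4655 64.3388] -31.625303 (228, 197, 18, 20)
top [ 777.7615 -385.5842] [56.628  71.6885] -31.217201 (420, 136, 22, 16)
scene [ 776.457  -386.2683] [59.3714 63.1709] -34.864063 (167, 333, 32, 27)
scene [702.6599 329.6355] [47.3318 72.9363] 46.6517 (413, 232, 26, 19)
scene [573.9032 -44.9537] [39.7687 65.3957] -4.4996147 (280, 231, 18, 22)
scene [544.1379 344.5019] [39.857  62.0388] -32.06703 (399, 190, 15, 18)
scene [415.1076  99.1031] [45.5706 63.4181] 35.436993 (308, 177, 22, 20)
scene [416.9802 275.7306] [39.45   59.7764] -18.230467 (364, 165, 13, 16)
now [ 0.5936 -0.0475  0.2131] phi -93.80607168927705 open 0.6985766257227378 t 7.7
off [-14.13  18.94   0.82] rot [  0.    0.  -39.8] rows>= 5
```

View pics/w4.png

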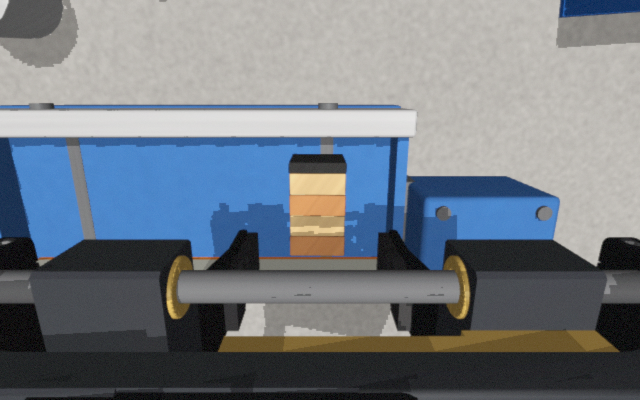

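Emit:
arm_command(targets=[{"offset":[-14.1,18.9,0.8],"rot":[0,0,-39.8],"gripper":0.3},{"offset":[-14.1,18.9,0.8],"rot":[0,0,-39.8],"gripper":0.3},{"offset":[-14.1,18.9,0.8],"rot":[0,0,-39.8],"gripper":0.3},{"offset":[-14.1,18.9,0.8],"rot":[0,0,-39.8],"gripper":0.3},{"offset":[-14.1,18.9,0.8],"rot":[0,0,-39.8],"gripper":0.3},{"offset":[-14.1,18.9,0.8],"rot":[0,0,-39.8],"gripper":0.3},{"offset":[-14.1,18.9,0.8],"rot":[0,0,-39.8],"gripper":0.3},{"offset":[-14.1,18.9,0.8],"rot":[0,0,-39.8],"gripper":0.3}])

```text
time_s: 8.5
position: [0.416, 0.1052, 0.2048]
tcp_rot: [[0.587, -0.81, 0.001], [-0.81, -0.587, -0.0], [0.0, -0.0, -1.0]]
force: [0.5, 0.3, -0.9]
opening: 0.699
```

```bash
python3 - <<'E'
from plan import *
c=pickle.load(open('w.pkl','rb'))
for u,v in((210,136),(400,136)):
    q=onz(c,u,v,.075)[:2];a=np.radians(YAW);d=q-P0;print('fence face press x',d[0]*np.cos(a)+d[1]*np.sin(a))
q=onz(c,318,155,.07);print('cap top edge',q)
E
python3 w.py w5.png
```

```text
fence face press x 0.0494074844668745
fence face press x 0.04929793128433913
cap top edge [ 0.6336 -0.0514  0.07  ]
[0.4769 0.1491 0.2974] [-0.22   -0.1606 -0.9622]
(424, 341) 6611.0 [367.1033 -43.4385] [ 20.9716 342.9279] -54.2
(462, 287) 828.0 [423.1026 -34.8361] [20.159  58.5664] 45.8
(175, 287) 801.0 [286.0193 154.6451] [20.5334 58.4933] 25.9
(319, 201) 3994.5 [413.6267 101.8556] [39.5567 62.3006] 37.1
(607, 132) 3690.5 [572.3893 -39.5182] [44.8782 74.5285] 49.7
(494, 120) 15112.0 [541.6026  23.7383] [ 30.2898 284.4949] 86.2
(124, 52) 6939.0 [420.2218 269.7841] [49.9327 69.4939] -18.9
now [0.4162 0.105  0.2049] phi -54.08762948840448 open 0.6997422952613288 t 8.55
```

Emit:
arm_command(targets=[{"offset":[0,0,5],"rot":[0,0,-1.2],"gripper":0.3},{"offset":[0,0,9.5],"rot":[0,0,-1.2],"gripper":0.3},{"offset":[0,0,12.8],"rot":[0,0,-1.2],"gripper":0.3},{"offset":[0,0,12.8],"rot":[0,0,-1.2],"gripper":0.3},{"offset":[0,0,12.8],"rot":[0,0,-1.2],"gripper":1},{"offset":[0,0,12.8],"rot":[0,0,-1.2],"gripper":1},{"offset":[0,0,12.8],"rot":[0,0,-1.2],"gripper":1},{"offset":[0,0,12.8],"rot":[0,0,-1.2],"gripper":1}])

```text
time_s: 9.35
position: [0.416, 0.1055, 0.079]
tcp_rot: [[0.605, -0.797, 0.004], [-0.797, -0.605, -0.0], [0.003, -0.003, -1.0]]
force: [0.1, -0.9, 5.9]
opening: 0.457
```

Emit:
arm_command(targets=[{"offset":[0,0,0],"rot":[0,0,0],"gripper":1},{"offset":[0,0,0],"rot":[0,0,0],"gripper":1},{"offset":[0,0,0],"rot":[0,0,0],"gripper":1},{"offset":[0,0,-4],"rot":[0,0,0],"gripper":1},{"offset":[0,0,-9],"rot":[0,0,0],"gripper":1},{"offset":[0,0,-14],"rot":[0,0,0],"gripper":1},{"offset":[0,0,-14],"rot":[0,0,0],"gripper":1},{"offset":[0,0,-14],"rot":[0,0,0],"gripper":1}])

```text
time_s: 10.15
position: [0.4152, 0.1057, 0.2191]
tcp_rot: [[0.605, -0.796, 0.005], [-0.796, -0.605, -0.0], [0.003, -0.004, -1.0]]
force: [-0.7, 0.3, -0.5]
opening: 0.453
```

Run:
```python
from plan import *
t=pw(-.006,-.031)
plan([(t[0],t[1],.217,-93.8),(t[0],t[1],.108,-93.8)])
```

```text
now [0.4152 0.1057 0.2191] phi -52.79335334441893 open 0.4526495003155337 t 10.15
off [18.19 -8.88  0.3 ] rot [-0.3 -0.1 41. ] rows>= 5
off [ 0.   0.  10.9] rot [0. 0. 0.] rows>= 3
```

Emit:
arm_command(targets=[{"offset":[18.2,-8.9,0.3],"rot":[0,0,41],"gripper":1},{"offset":[18.2,-8.9,0.3],"rot":[0,0,41],"gripper":1},{"offset":[18.2,-8.9,0.3],"rot":[0,0,41],"gripper":1},{"offset":[18.2,-8.9,0.3],"rot":[0,0,41],"gripper":1},{"offset":[18.2,-8.9,0.3],"rot":[0,0,41],"gripper":1},{"offset":[18.2,-8.9,0.3],"rot":[0,0,41],"gripper":1},{"offset":[18.2,-8.9,0.3],"rot":[0,0,41],"gripper":1},{"offset":[18.2,-8.9,0.3],"rot":[0,0,41],"gripper":1}])

```text
time_s: 10.95
position: [0.5939, 0.0152, 0.2131]
tcp_rot: [[-0.064, -0.998, -0.004], [-0.998, 0.064, 0.001], [-0.0, 0.004, -1.0]]
force: [-0.9, -0.4, -0.6]
opening: 0.461
```

Run:
```python
from plan import *
t=pw(-.006,-.031)
plan([(t[0],t[1],.109,-93.8)])
c=cap('wrist')
for k in blobs(mask(c,(5,70,60),(22,255,255)),150):
    p,s,a=worldrect(c,k,.07);print(cv2.boundingRect(k),p,np.array(s),a)
```

```text
now [0.5939 0.0152 0.2131] phi -93.66639138929582 open 0.4613367574021533 t 10.95
off [ 0.07 -0.25 10.41] rot [0.2 0.  0.1] rows>= 3
(172, 303, 401, 49) [492.7683 -20.9212] [ 42.9997 314.2847] 86.29674
(404, 255, 25, 65) [524.8073 -54.6711] [15.4053 53.8937] 8.334716
(208, 255, 25, 64) [534.6349  93.3048] [15.5628 53.4886] -15.950881
(268, 222, 100, 49) [563.0652  17.3219] [37.3444 72.1386] 86.29475
(371, 153, 70, 94) [592.9037 -44.9351] [44.9878 66.9077] -4.247832
```

Emit:
arm_command(targets=[{"offset":[0.1,-0.2,4],"rot":[0,0,0],"gripper":1},{"offset":[0.1,-0.2,7],"rot":[0,0,0],"gripper":1},{"offset":[0.1,-0.2,9.2],"rot":[0,0,0],"gripper":1},{"offset":[0.1,-0.2,10.1],"rot":[0,0,0],"gripper":1},{"offset":[0.1,-0.2,10.5],"rot":[0,0,0],"gripper":1},{"offset":[0.1,-0.2,10.5],"rot":[0,0,0],"gripper":1},{"offset":[0.1,-0.2,10.5],"rot":[0,0,0],"gripper":0.44},{"offset":[0.1,-0.2,10.5],"rot":[0,0,0],"gripper":0.44}])

```text
time_s: 11.8
position: [0.5985, 0.0132, 0.1104]
tcp_rot: [[-0.066, -0.998, 0.003], [-0.998, 0.066, -0.0], [0.0, -0.003, -1.0]]
force: [0.2, 0.1, 0.8]
opening: 0.534
```

Emit:
arm_command(targets=[{"offset":[0,0,0],"rot":[0,0,0],"gripper":0.44},{"offset":[0,0,-3],"rot":[0,0,0],"gripper":0.44},{"offset":[0,0,-7],"rot":[0,0,0],"gripper":0.4},{"offset":[0,0,-10.5],"rot":[0,0,0],"gripper":0.3},{"offset":[0,0,-10.5],"rot":[0,0,0],"gripper":0.3}])

```text
time_s: 12.3
position: [0.6009, 0.0128, 0.2199]
tcp_rot: [[-0.066, -0.998, 0.012], [-0.998, 0.066, -0.002], [0.001, -0.012, -1.0]]
force: [0.9, 0.7, 0.7]
opening: 0.674
```

```bash
cat > t.py <<'E'
from plan import *
c=cap('top','t.png')
for z in(.04,.07):
  print('z',z)
  for k in blobs(mask(c,(5,70,90),(22,255,255)),100):
    p,s,a=worldrect(c,k,z)
    if s[0]>30 and s[1]<80: print(p,np.array(s),round(a,1),'centre',p+4*np.array([np.cos(np.radians(a)),np.sin(np.radians(a))]))
E
python3 t.py
python3 - <<'E'
from plan import *
plan([(.4213,.277,.205,-108.5)])
E
```

```text
z 0.04
[543.4099 346.0076] [40.4655 63.7415] -31.6 centre [546.8158 343.9102]
[ 777.8118 -385.5127] [55.5091 72.7159] -32.4 centre [ 781.1908 -387.6533]
z 0.07
[538.8648 340.5006] [39.683  62.5087] -31.6 centre [542.2708 338.4031]
[ 768.7335 -376.8729] [54.4356 71.3096] -32.4 centre [ 772.1126 -379.0135]
now [0.5994 0.013  0.2174] phi -93.80188405680637 open 0.6824780717517411 t 12.35
off [-25.16  19.53   1.08] rot [-0.4  0.  14.7] rows>= 7
```

Emit:
arm_command(targets=[{"offset":[-25.2,19.5,1],"rot":[0,0,14.7],"gripper":0.3},{"offset":[-25.2,19.5,1],"rot":[0,0,14.7],"gripper":0.3},{"offset":[-25.2,19.5,1],"rot":[0,0,14.7],"gripper":0.3},{"offset":[-25.2,19.5,1],"rot":[0,0,14.7],"gripper":0.3},{"offset":[-25.2,19.5,1],"rot":[0,0,14.7],"gripper":0.3},{"offset":[-25.2,19.5,1],"rot":[0,0,14.7],"gripper":0.3},{"offset":[-25.2,19.5,1],"rot":[0,0,14.7],"gripper":0.3},{"offset":[-25.2,19.5,1],"rot":[0,0,14.7],"gripper":0.3}])

```text
time_s: 13.15
position: [0.4168, 0.2792, 0.203]
tcp_rot: [[-0.313, -0.95, -0.004], [-0.95, 0.313, -0.001], [0.002, 0.003, -1.0]]
force: [0.4, -0.3, -0.6]
opening: 0.699
```

```bash
python3 w.py w6.png
```

```text
[0.4886 0.256  0.2953] [-0.2623  0.0841 -0.9613]
(424, 341) 6608.5 [268.3771 232.1948] [ 20.9344 341.4005] 71.6
(462, 287) 830.5 [307.9767 192.1664] [20.1998 58.2466] -8.3
(175, 287) 777.5 [381.2357 412.9443] [19.7719 58.3269] -29.3
(321, 193) 4146.5 [418.4201 276.425 ] [39.8361 61.9795] -18.4
(13, 194) 1143.5 [487.459  494.9562] [18.6168 68.4671] -32.0
(173, 53) 7152.5 [541.7804 340.0312] [50.8051 62.3428] -32.1
now [0.4184 0.2782 0.2033] phi -108.32773070917054 open 0.7018435186908973 t 13.2
```

Emit:
arm_command(targets=[{"offset":[0.1,-0.2,5],"rot":[0,0,0],"gripper":0.3},{"offset":[0.1,-0.2,9.5],"rot":[0,0,0],"gripper":0.3},{"offset":[0.1,-0.2,12.7],"rot":[0,0,0],"gripper":0.3},{"offset":[0.1,-0.2,12.7],"rot":[0,0,0],"gripper":0.3},{"offset":[0.1,-0.2,12.7],"rot":[0,0,0],"gripper":1},{"offset":[0.1,-0.2,12.7],"rot":[0,0,0],"gripper":1},{"offset":[0.1,-0.2,12.7],"rot":[0,0,0],"gripper":1},{"offset":[0.1,-0.2,12.7],"rot":[0,0,0],"gripper":1}])

```text
time_s: 14.0
position: [0.4224, 0.2762, 0.0789]
tcp_rot: [[-0.317, -0.948, 0.003], [-0.948, 0.317, 0.001], [-0.002, -0.003, -1.0]]
force: [0.9, -0.9, 5.0]
opening: 0.453
```

Emit:
arm_command(targets=[{"offset":[0,0,0],"rot":[0,0,0],"gripper":1},{"offset":[0,0,0],"rot":[0,0,0],"gripper":1},{"offset":[0,0,0],"rot":[0,0,0],"gripper":1},{"offset":[0,0,-4],"rot":[0,0,0],"gripper":1},{"offset":[0,0,-9],"rot":[0,0,0],"gripper":1},{"offset":[0,0,-14],"rot":[0,0,0],"gripper":1},{"offset":[0,0,-14],"rot":[0,0,0],"gripper":1},{"offset":[0,0,-14],"rot":[0,0,0],"gripper":1}])

```text
time_s: 14.8
position: [0.4217, 0.2763, 0.2189]
tcp_rot: [[-0.317, -0.948, 0.004], [-0.948, 0.317, 0.001], [-0.003, -0.003, -1.0]]
force: [-1.4, -0.8, -1.4]
opening: 0.457
```

Run:
```python
from plan import *
t=pw(-.006,.031)
plan([(t[0],t[1],.217,-93.8),(t[0],t[1],.108,-93.8)])
```

```text
now [0.4217 0.2763 0.2189] phi -108.48890736520904 open 0.45719592943745474 t 14.8
off [ 13.31 -23.26   0.23] rot [ -0.2   0.1 -14.7] rows>= 6
off [ 0.   0.  10.9] rot [0. 0. 0.] rows>= 3
```

Emit:
arm_command(targets=[{"offset":[13.3,-23.3,0.2],"rot":[0,0,-14.7],"gripper":1},{"offset":[13.3,-23.3,0.2],"rot":[0,0,-14.7],"gripper":1},{"offset":[13.3,-23.3,0.2],"rot":[0,0,-14.7],"gripper":1},{"offset":[13.3,-23.3,0.2],"rot":[0,0,-14.7],"gripper":1},{"offset":[13.3,-23.3,0.2],"rot":[0,0,-14.7],"gripper":1},{"offset":[13.3,-23.3,0.2],"rot":[0,0,-14.7],"gripper":1},{"offset":[13.3,-23.3,0.2],"rot":[0,0,-14.7],"gripper":1},{"offset":[13.3,-23.3,0.2],"rot":[0,0,-14.7],"gripper":1}])

```text
time_s: 15.6
position: [0.5986, 0.0758, 0.2129]
tcp_rot: [[-0.068, -0.998, -0.006], [-0.998, 0.068, 0.001], [-0.0, 0.006, -1.0]]
force: [-1.3, 0.0, -1.5]
opening: 0.456
```

```bash
cat > q.py <<'E'
from plan import *
import sys
t=pw(-.006,float(sys.argv[1]))
plan([(t[0],t[1],.108,-93.8)])
c=cap('wrist','w7.png')
for k in blobs(mask(c,(5,70,60),(22,255,255)),500):
    p,s,a=worldrect(c,k,.07);print(cv2.boundingRect(k),p,np.array(s),a)
E
python3 q.py .031
```

```text
now [0.5986 0.0758 0.2129] phi -93.87957460795366 open 0.45578741342567475 t 15.6
off [-0.06 -0.2  10.49] rot [ 0.3  0.  -0.1] rows>= 3
(172, 303, 401, 49) [497.1041  40.0255] [ 43.0555 314.327 ] 86.08287
(404, 255, 25, 65) [529.0386   6.2788] [15.3413 54.2569] 7.926825
(208, 255, 24, 64) [539.4939 154.1996] [15.3223 53.5478] -15.032968
(268, 222, 100, 49) [567.5986  78.0284] [37.3538 72.0133] 86.08145
(371, 155, 68, 93) [596.3973  16.4236] [44.7314 66.5658] -3.6035063
(446, 152, 86, 89) [596.0304 -40.751 ] [53.3601 63.0243] -4.1767406
```

Emit:
arm_command(targets=[{"offset":[0,-0.1,4],"rot":[0,0,0],"gripper":1},{"offset":[0,-0.1,7],"rot":[0,0,0],"gripper":1},{"offset":[0,-0.1,9.2],"rot":[0,0,0],"gripper":1},{"offset":[0,-0.1,10.1],"rot":[0,0,0],"gripper":1},{"offset":[0,-0.1,10.5],"rot":[0,0,0],"gripper":1},{"offset":[0,-0.1,10.5],"rot":[0,0,0],"gripper":1},{"offset":[0,-0.1,10.5],"rot":[0,0,0],"gripper":0.44},{"offset":[0,-0.1,10.5],"rot":[0,0,0],"gripper":0.44}])

```text
time_s: 16.45
position: [0.6021, 0.076, 0.1117]
tcp_rot: [[-0.066, -0.998, 0.003], [-0.998, 0.066, -0.0], [-0.0, -0.003, -1.0]]
force: [-0.7, 0.1, -0.9]
opening: 0.534
```

Emit:
arm_command(targets=[{"offset":[0,0,0],"rot":[0,0,0],"gripper":0.44},{"offset":[0,0,-3],"rot":[0,0,0],"gripper":0.44},{"offset":[0,0,-7],"rot":[0,0,0],"gripper":0.4},{"offset":[0,0,-10.5],"rot":[0,0,0],"gripper":0.3},{"offset":[0,0,-10.5],"rot":[0,0,0],"gripper":0.3},{"offset":[0,0,-10.5],"rot":[0,0,0],"gripper":0.3}])

```text
time_s: 17.05
position: [0.6015, 0.0758, 0.2166]
tcp_rot: [[-0.067, -0.998, 0.003], [-0.998, 0.067, -0.0], [-0.0, -0.003, -1.0]]
force: [-0.8, -0.9, 0.0]
opening: 0.689
```

```bash
python3 t.py
python3 - <<'E'
from plan import *
plan([(.547,.344,.205,-121.6)])
E
```

```text
z 0.04
[543.0641 346.168 ] [40.4579 64.2095] -31.4 centre [546.4774 344.0824]
[594.3018 -47.9469] [37.2829 64.6131] -1.7 centre [598.3001 -48.064 ]
[ 778.0876 -385.7818] [56.628  70.9258] -31.2 centre [ 781.5085 -387.855 ]
z 0.07
[538.5256 340.6577] [39.6755 62.9678] -31.4 centre [541.9389 338.5722]
[588.7726 -45.8353] [36.5619 63.3635] -1.7 centre [592.7709 -45.9525]
[ 769.0042 -377.1369] [55.5329 69.5543] -31.2 centre [ 772.425 -379.21 ]
now [0.6007 0.0759 0.2152] phi -93.81588310302352 open 0.6933885730440342 t 17.1
off [-26.4    7.14   1.03] rot [ 0.  -0.  27.8] rows>= 6
```

Emit:
arm_command(targets=[{"offset":[-26.4,7.1,1],"rot":[0,0,27.8],"gripper":0.3},{"offset":[-26.4,7.1,1],"rot":[0,0,27.8],"gripper":0.3},{"offset":[-26.4,7.1,1],"rot":[0,0,27.8],"gripper":0.3},{"offset":[-26.4,7.1,1],"rot":[0,0,27.8],"gripper":0.3},{"offset":[-26.4,7.1,1],"rot":[0,0,27.8],"gripper":0.3},{"offset":[-26.4,7.1,1],"rot":[0,0,27.8],"gripper":0.3},{"offset":[-26.4,7.1,1],"rot":[0,0,27.8],"gripper":0.3},{"offset":[-26.4,7.1,1],"rot":[0,0,27.8],"gripper":0.3}])

```text
time_s: 17.9
position: [0.5466, 0.3442, 0.2033]
tcp_rot: [[-0.522, -0.853, -0.003], [-0.853, 0.522, -0.002], [0.003, 0.002, -1.0]]
force: [0.2, -0.4, 0.9]
opening: 0.703
```

```bash
python3 w.py w8.png
```

```text
[0.6111 0.3053 0.2957] [-0.2352  0.1404 -0.9618]
(424, 341) 6614.5 [391.3347 332.1849] [ 20.933  341.7144] 58.3
(462, 287) 778.5 [420.6986 284.2004] [20.2294 58.256 ] -21.6
(175, 287) 827.0 [542.8078 482.3314] [19.8066 58.2782] -42.7
(318, 199) 4088.5 [544.9338 344.662 ] [40.0667 61.726 ] -31.6
(572, 54) 4139.0 [537.6933 145.8967] [25.2621 90.8616] 82.7
now [0.5472 0.3432 0.2037] phi -121.59359160754579 open 0.700178803925476 t 17.95
```

Emit:
arm_command(targets=[{"offset":[0,0,5],"rot":[0,0,0],"gripper":0.3},{"offset":[0,0,9.5],"rot":[0,0,0],"gripper":0.3},{"offset":[0,0,12.8],"rot":[0,0,0],"gripper":0.3},{"offset":[0,0,12.8],"rot":[0,0,0],"gripper":0.3},{"offset":[0,0,12.8],"rot":[0,0,0],"gripper":1},{"offset":[0,0,12.8],"rot":[0,0,0],"gripper":1},{"offset":[0,0,12.8],"rot":[0,0,0],"gripper":1},{"offset":[0,0,12.8],"rot":[0,0,0],"gripper":1}])

```text
time_s: 18.75
position: [0.5484, 0.344, 0.0789]
tcp_rot: [[-0.524, -0.852, 0.002], [-0.852, 0.524, 0.0], [-0.001, -0.001, -1.0]]
force: [-0.8, -0.2, 2.9]
opening: 0.458
```

Emit:
arm_command(targets=[{"offset":[0,0,0],"rot":[0,0,0],"gripper":1},{"offset":[0,0,0],"rot":[0,0,0],"gripper":1},{"offset":[0,0,0],"rot":[0,0,0],"gripper":1},{"offset":[0,0,-4],"rot":[0,0,0],"gripper":1},{"offset":[0,0,-9],"rot":[0,0,0],"gripper":1},{"offset":[0,0,-14],"rot":[0,0,0],"gripper":1},{"offset":[0,0,-14],"rot":[0,0,0],"gripper":1},{"offset":[0,0,-14],"rot":[0,0,0],"gripper":1}])

```text
time_s: 19.55
position: [0.5482, 0.3444, 0.2191]
tcp_rot: [[-0.524, -0.852, 0.003], [-0.852, 0.524, 0.001], [-0.003, -0.002, -1.0]]
force: [-1.0, 0.1, -1.3]
opening: 0.452
```

Run:
```python
from plan import *
t=pw(-.006,.093)
plan([(t[0],t[1],.217,-93.8),(t[0],t[1],.108,-93.8)])
```

```text
now [0.5482 0.3444 0.2191] phi -121.58939793867827 open 0.451813137772522 t 19.55
off [ 14.64 -15.57   0.2 ] rot [ -0.2   0.1 -27.8] rows>= 5
off [ 0.   0.  10.9] rot [0. 0. 0.] rows>= 3
```

Emit:
arm_command(targets=[{"offset":[14.6,-15.6,0.2],"rot":[0,0,-27.8],"gripper":1},{"offset":[14.6,-15.6,0.2],"rot":[0,0,-27.8],"gripper":1},{"offset":[14.6,-15.6,0.2],"rot":[0,0,-27.8],"gripper":1},{"offset":[14.6,-15.6,0.2],"rot":[0,0,-27.8],"gripper":1},{"offset":[14.6,-15.6,0.2],"rot":[0,0,-27.8],"gripper":1},{"offset":[14.6,-15.6,0.2],"rot":[0,0,-27.8],"gripper":1},{"offset":[14.6,-15.6,0.2],"rot":[0,0,-27.8],"gripper":1},{"offset":[14.6,-15.6,0.2],"rot":[0,0,-27.8],"gripper":1}])

```text
time_s: 20.35
position: [0.603, 0.1391, 0.214]
tcp_rot: [[-0.065, -0.998, -0.003], [-0.998, 0.065, 0.0], [-0.0, 0.003, -1.0]]
force: [-0.4, 0.9, -0.2]
opening: 0.455
```

```bash
python3 q.py .093
```

```text
now [0.603  0.1391 0.214 ] phi -93.74338045468936 open 0.45497207056655736 t 20.35
off [ 0.09 -0.15 10.6 ] rot [0.2 0.  0.1] rows>= 3
(172, 303, 401, 49) [501.3576 102.9254] [ 43.1275 315.4217] 86.210945
(405, 256, 24, 63) [533.5837  68.9398] [15.2358 53.1536] 6.946364
(207, 255, 21, 65) [543.5264 218.4599] [14.3925 54.1015] -9.251491
(268, 221, 100, 50) [572.3206 141.3129] [38.223  72.4123] 86.21459
(371, 157, 68, 95) [598.7039  79.6255] [44.7613 68.589 ] -3.6424236
(448, 154, 176, 93) [595.7253  -9.8583] [ 66.6656 115.1024] 86.21412
```

Emit:
arm_command(targets=[{"offset":[0.1,-0.1,4],"rot":[0,0,0],"gripper":1},{"offset":[0.1,-0.1,7],"rot":[0,0,0],"gripper":1},{"offset":[0.1,-0.1,9.2],"rot":[0,0,0],"gripper":1},{"offset":[0.1,-0.1,10.1],"rot":[0,0,0],"gripper":1},{"offset":[0.1,-0.1,10.6],"rot":[0,0,0],"gripper":1},{"offset":[0.1,-0.1,10.6],"rot":[0,0,0],"gripper":1},{"offset":[0.1,-0.1,10.6],"rot":[0,0,0],"gripper":0.44},{"offset":[0.1,-0.1,10.6],"rot":[0,0,0],"gripper":0.44}])

```text
time_s: 21.2
position: [0.606, 0.1372, 0.1105]
tcp_rot: [[-0.066, -0.998, 0.003], [-0.998, 0.066, 0.0], [-0.0, -0.003, -1.0]]
force: [-0.9, 0.6, -0.2]
opening: 0.533
```

Emit:
arm_command(targets=[{"offset":[0,0,0],"rot":[0,0,0],"gripper":0.44},{"offset":[0,0,-3],"rot":[0,0,0],"gripper":0.44},{"offset":[0,0,-7],"rot":[0,0,0],"gripper":0.4},{"offset":[0,0,-10.5],"rot":[0,0,0],"gripper":0.3},{"offset":[0,0,-14.5],"rot":[0,0,0],"gripper":0.3},{"offset":[0,0,-14.5],"rot":[0,0,0],"gripper":0.3}])

```text
time_s: 21.8
position: [0.6086, 0.1371, 0.2611]
tcp_rot: [[-0.066, -0.998, 0.014], [-0.998, 0.066, 0.001], [-0.002, -0.014, -1.0]]
force: [0.6, 0.3, -0.4]
opening: 0.688
```

Run:
```python
from plan import *
ax=pw(-.04,-.215);print('axis',ax)
plan([(.53,-.165,.28,-60)])
```

```text
axis [ 0.5498 -0.1669]
now [0.6086 0.1371 0.2611] phi -93.80509761351122 open 0.6878634198453523 t 21.8
off [30.66  5.81 -2.02] rot [ -0.8  -0.1 -33.8] rows>= 7
```

Emit:
arm_command(targets=[{"offset":[30.7,5.8,-2],"rot":[0,0,-40],"gripper":0.3},{"offset":[30.7,5.8,-2],"rot":[0,0,-40],"gripper":0.3},{"offset":[30.7,5.8,-2],"rot":[0,0,-40],"gripper":0.3},{"offset":[30.7,5.8,-2],"rot":[0,0,-40],"gripper":0.3},{"offset":[30.7,5.8,-2],"rot":[0,0,-40],"gripper":0.3},{"offset":[30.7,5.8,-2],"rot":[0,0,-40],"gripper":0.3},{"offset":[30.7,5.8,-2],"rot":[0,0,-40],"gripper":0.3},{"offset":[30.7,5.8,-2],"rot":[0,0,-40],"gripper":0.3}])

```text
time_s: 22.6
position: [0.5262, -0.1695, 0.2743]
tcp_rot: [[0.586, -0.81, 0.001], [-0.81, -0.586, -0.002], [0.002, 0.0, -1.0]]
force: [-0.1, 0.2, -0.4]
opening: 0.703
```

```bash
cat > r.py <<'E'
from plan import *
import sys
cs={}
for n in('wrist','top','scene'):
    c=cap(n,n+sys.argv[1]+'.png');cs[n]=c
    for k in blobs(mask(c,(0,150,80),(6,255,255))|mask(c,(174,150,80),(180,255,255)),40):
        x,y,w,h=cv2.boundingRect(k);cc=onz(c,x+w/2,y+h/2,.118)
        if .4<cc[0]<.7 and -.35<cc[1]<.0:
            for z in(.113,.122):
                p,s,a=worldrect(c,k,z);print(n,(x,y,w,h),'z',z,p,np.array(s),round(a,1))
pickle.dump(cs,open('r.pkl','wb'))
plan([])
E
python3 r.py 2
```

```text
wrist (321, 177, 33, 82) z 0.113 [ 522.2563 -191.2865] [23.8542 65.0395] 37.4
wrist (321, 177, 33, 82) z 0.122 [ 524.5571 -188.9531] [23.0084 62.7333] 37.4
scene (223, 222, 20, 14) z 0.113 [ 517.5984 -188.7397] [20.7968 58.238 ] 40.0
scene (223, 222, 20, 14) z 0.122 [ 522.866  -188.3795] [20.6136 57.7249] 40.0
now [ 0.5266 -0.1649  0.2738] phi -53.829856451167025 open 0.6970288121365631 t 22.75
```

View pics/wrist2.png

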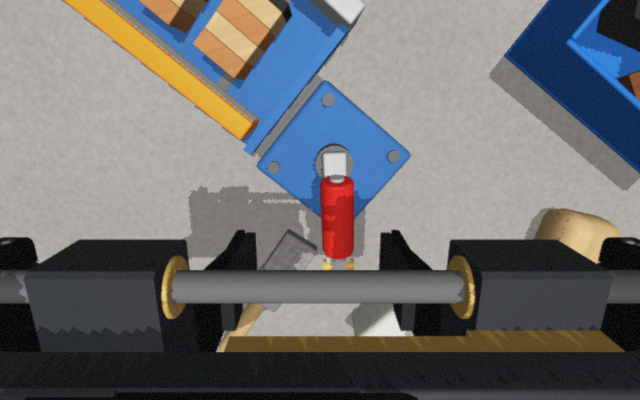

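Run:
```python
from plan import *
cs=pickle.load(open('r.pkl','rb'));c=cs['wrist']
a=[onz(c,u,v,.075)[:2] for u,v in((408,156),(274,166))];ax=(a[0]+a[1])/2;print('axis',ax,'screw span',np.linalg.norm(a[0]-a[1]))
print('arm hub end', onz(c,335,152,.099), 'sleeve end',onz(c,338,178,.113),onz(c,338,258,.113))
th=np.radians(38.5);u=np.array([np.cos(th),np.sin(th)])
s=np.array([.5243,-.189])
print('axis from sleeve',s+.033*u)
g=s+.003*u*1;print('grasp',g);
plan([(g[0],g[1],.21,-52),(g[0],g[1],.169,-52)])
```

```text
axis [ 0.555  -0.1732] screw span 0.1112283804825955
arm hub end [ 0.5606 -0.1616  0.099 ] sleeve end [ 0.5479 -0.1729  0.113 ] [ 0.4966 -0.2112  0.113 ]
axis from sleeve [ 0.5501 -0.1685]
grasp [ 0.5266 -0.1871]
now [ 0.5266 -0.1649  0.2738] phi -53.829856451167025 open 0.6970288121365631 t 22.75
off [1.8  1.31 6.38] rot [-0.   0.1 -1.8] rows>= 2
off [0.  0.  4.1] rot [0. 0. 0.] rows>= 1
```

Emit:
arm_command(targets=[{"offset":[1.8,1.3,4],"rot":[0,0,-0.8],"gripper":0.3},{"offset":[1.8,1.3,6.4],"rot":[0,0,-0.8],"gripper":0.3},{"offset":[1.8,1.3,6.4],"rot":[0,0,-0.8],"gripper":0.3},{"offset":[1.8,1.3,6.4],"rot":[0,0,-0.8],"gripper":0.3},{"offset":[1.8,1.3,6.4],"rot":[0,0,-0.8],"gripper":0.3}])

```text
time_s: 23.25
position: [0.528, -0.1871, 0.2115]
tcp_rot: [[0.603, -0.798, 0.002], [-0.798, -0.603, -0.001], [0.002, -0.001, -1.0]]
force: [-0.2, -0.2, 0.9]
opening: 0.701
```

```bash
python3 r.py 3
python3 - <<'E'
from plan import *
plan([(.5266,-.1871,.169,-53)])
E
```

```text
wrist (293, 186, 45, 84) z 0.113 [ 527.8826 -186.2288] [24.6492 50.8244] 37.9
wrist (293, 186, 45, 84) z 0.122 [ 530.7064 -184.139 ] [23.4886 48.4312] 37.9
scene (228, 223, 14, 13) z 0.113 [ 523.9649 -184.4263] [20.8995 41.8501] 43.2
scene (228, 223, 14, 13) z 0.122 [ 529.1763 -184.1042] [20.7154 41.4814] 43.2
now [ 0.5278 -0.1876  0.2116] phi -52.956847176908475 open 0.7010842595520724 t 23.4
now [ 0.5278 -0.1876  0.2116] phi -52.956847176908475 open 0.7010842595520724 t 23.4
off [-0.12  0.07  4.26] rot [-0.1 -0.1  0. ] rows>= 1
```

Emit:
arm_command(targets=[{"offset":[0,0,2.5],"rot":[0,0,0],"gripper":0.3},{"offset":[0,0,4.2],"rot":[0,0,0],"gripper":0.3},{"offset":[0,0,4.2],"rot":[0,0,0],"gripper":0.5},{"offset":[0,0,4.2],"rot":[0,0,0],"gripper":1},{"offset":[0,0,4.2],"rot":[0,0,0],"gripper":1},{"offset":[0,0,4.2],"rot":[0,0,0],"gripper":1},{"offset":[0,0,4.2],"rot":[0,0,0],"gripper":1},{"offset":[0,0,4.2],"rot":[0,0,0],"gripper":1}])

```text
time_s: 24.2
position: [0.5269, -0.1874, 0.1687]
tcp_rot: [[0.602, -0.799, 0.0], [-0.799, -0.602, 0.001], [-0.001, -0.0, -1.0]]
force: [-0.1, 1.1, 2.4]
opening: 0.265
```

Emit:
arm_command(targets=[{"offset":[0,0,0],"rot":[0,0,0],"gripper":1},{"offset":[0,0,0],"rot":[0,0,0],"gripper":1},{"offset":[0,0,0],"rot":[0,0,0],"gripper":1}])

```text
time_s: 24.5
position: [0.527, -0.1874, 0.1685]
tcp_rot: [[0.602, -0.799, -0.0], [-0.799, -0.602, 0.001], [-0.0, -0.0, -1.0]]
force: [0.1, 3.4, 4.1]
opening: 0.265
```

Emit:
arm_command(targets=[{"offset":[0,0.1,-0.9],"rot":[0,0,0],"gripper":1},{"offset":[0,0.35,-1.7],"rot":[0,0,0],"gripper":1},{"offset":[0,0.8,-2.5],"rot":[0,0,0],"gripper":1},{"offset":[0,1.35,-3.2],"rot":[0,0,0],"gripper":1},{"offset":[0,2.05,-3.7],"rot":[0,0,0],"gripper":1},{"offset":[0,2.85,-4.1],"rot":[0,0,0],"gripper":1},{"offset":[0,3.75,-4.3],"rot":[0,0,0],"gripper":1},{"offset":[0,4.6,-4.3],"rot":[0,0,0],"gripper":1}])

```text
time_s: 25.3
position: [0.4921, -0.2147, 0.213]
tcp_rot: [[0.599, -0.801, 0.007], [-0.801, -0.599, 0.002], [0.002, -0.007, -1.0]]
force: [7.0, 6.9, -1.3]
opening: 0.266
```

Emit:
arm_command(targets=[{"offset":[0,0.1,0],"rot":[0,0,0],"gripper":1},{"offset":[0,0.2,0],"rot":[0,0,0],"gripper":1},{"offset":[0,0.2,0],"rot":[0,0,0],"gripper":1}])

```text
time_s: 25.6
position: [0.4907, -0.2159, 0.2133]
tcp_rot: [[0.6, -0.8, 0.007], [-0.8, -0.6, 0.001], [0.003, -0.006, -1.0]]
force: [5.7, 5.7, -3.7]
opening: 0.269
```

```bash
python3 r.py 4
```

```text
wrist (287, 212, 61, 58) z 0.113 [ 485.0097 -220.4476] [35.8032 35.8286] -53.3
wrist (287, 212, 61, 58) z 0.122 [ 488.0468 -218.1537] [34.1369 34.1611] -53.3
now [ 0.4907 -0.2159  0.2133] phi -53.14521804512964 open 0.2665748372375482 t 25.75
```

View pics/scene4.png

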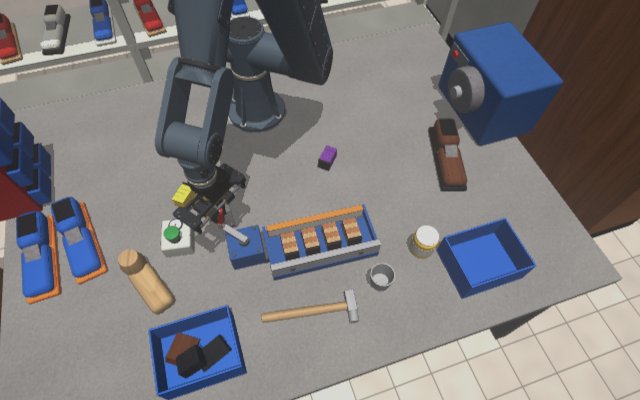

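Emit:
arm_command(targets=[{"offset":[-2.9,-0.6,0],"rot":[0,0,0],"gripper":1},{"offset":[-5.4,-2.2,0],"rot":[0,0,0],"gripper":1},{"offset":[-7.0,-4.7,0],"rot":[0,0,0],"gripper":1},{"offset":[-7.6,-7.6,0],"rot":[0,0,0],"gripper":1}])

```text
time_s: 26.15
position: [0.5024, -0.1104, 0.2136]
tcp_rot: [[0.602, -0.799, -0.001], [-0.799, -0.602, -0.002], [0.001, 0.002, -1.0]]
force: [0.1, -7.2, -4.1]
opening: 0.266
```

```bash
python3 r.py 5 | tail -1
python3 - <<'E'
from rig import bot
s=bot.read_state();print(s['force'],s['moment'],s['opening'])
E
```

```text
now [ 0.5045 -0.1093  0.2133] phi -52.916763163860985 open 0.26943111531726166 t 26.3
[-1.55549272  5.0686748   7.28622146] [ 1.09575185 -0.01130622  0.03584336] 0.26943111531726166
```

View pics/wrist5.png

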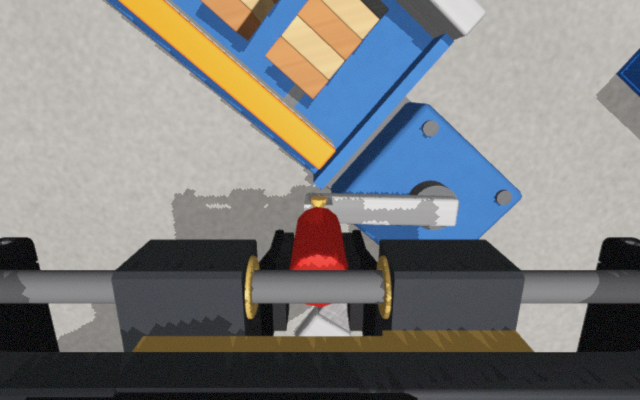

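Emit:
arm_command(targets=[{"offset":[0.6,-2.9,0],"rot":[0,0,0],"gripper":1},{"offset":[2.2,-5.4,0],"rot":[0,0,0],"gripper":1},{"offset":[4.7,-7.0,0],"rot":[0,0,0],"gripper":1},{"offset":[7.6,-7.6,0],"rot":[0,0,0],"gripper":1},{"offset":[10.5,-7.0,0],"rot":[0,0,0],"gripper":1},{"offset":[13.0,-5.4,0],"rot":[0,0,0],"gripper":1},{"offset":[14.6,-2.9,0],"rot":[0,0,0],"gripper":1},{"offset":[15.2,0,0],"rot":[0,0,0],"gripper":1}])

```text
time_s: 27.1
position: [0.5929, -0.2318, 0.2131]
tcp_rot: [[0.6, -0.8, -0.003], [-0.8, -0.6, 0.006], [-0.007, -0.001, -1.0]]
force: [-4.9, 10.6, 10.5]
opening: 0.267
```

```bash
python3 r.py 6
python3 - <<'E'
from rig import bot
s=bot.read_state();print(s['force'],s['moment'],s['opening'])
E
```

```text
wrist (287, 206, 59, 64) z 0.113 [ 587.3103 -234.2805] [34.6269 39.4434] 37.0
wrist (287, 206, 59, 64) z 0.122 [ 590.3967 -232.0958] [33.0103 37.602 ] 37.0
now [ 0.5911 -0.2329  0.2133] phi -53.21791830603058 open 0.26791987016295643 t 27.25
[-5.1744707   5.67566445  8.59491611] [1.2063751  0.80435603 0.05581217] 0.26791987016295643
```

Emit:
arm_command(targets=[{"offset":[-0.6,2.9,0],"rot":[0,0,0],"gripper":1},{"offset":[-2.2,5.4,0],"rot":[0,0,0],"gripper":1},{"offset":[-4.7,7.0,0],"rot":[0,0,0],"gripper":1},{"offset":[-7.6,7.6,0],"rot":[0,0,0],"gripper":1},{"offset":[-10.5,7.0,0],"rot":[0,0,0],"gripper":1},{"offset":[-13.0,5.4,0],"rot":[0,0,0],"gripper":1},{"offset":[-14.6,2.9,0],"rot":[0,0,0],"gripper":1},{"offset":[-15.2,0,0],"rot":[0,0,0],"gripper":1}])

```text
time_s: 28.05
position: [0.5015, -0.1112, 0.2133]
tcp_rot: [[0.601, -0.799, -0.002], [-0.799, -0.601, -0.002], [0.0, 0.003, -1.0]]
force: [-1.2, -5.0, 3.3]
opening: 0.268
```

```bash
python3 r.py 7;  python3 - <<'E'
from m import *
c=pickle.load(open('r.pkl','rb'))['scene']
for k in blobs(mask(c,(8,150,150),(20,255,255)),150):
    p,s,a=worldrect(c,k,.073);print(p,np.array(s),a)
E
```

```text
wrist (290, 207, 58, 63) z 0.113 [ 496.5952 -115.9593] [34.0774 38.9521] 36.9
wrist (290, 207, 58, 63) z 0.122 [ 499.642 -113.629] [32.4856 37.1326] 36.9
now [ 0.5039 -0.1099  0.2132] phi -52.968309194722835 open 0.2684374282906822 t 28.2
[ 419.0803 -703.7204] [ 76.6782 256.2855] 0.86595494
[556.7187  47.3925] [ 16.2639 286.322 ] 86.1817
```

Emit:
arm_command(targets=[{"offset":[0.6,-2.9,0],"rot":[0,0,0],"gripper":1},{"offset":[2.2,-5.4,0],"rot":[0,0,0],"gripper":1},{"offset":[4.7,-7.0,0],"rot":[0,0,0],"gripper":1},{"offset":[7.6,-7.6,0],"rot":[0,0,0],"gripper":1},{"offset":[10.5,-7.0,0],"rot":[0,0,0],"gripper":1},{"offset":[13.0,-5.4,0],"rot":[0,0,0],"gripper":1},{"offset":[14.6,-2.9,0],"rot":[0,0,0],"gripper":1},{"offset":[15.2,0,0],"rot":[0,0,0],"gripper":1}])

```text
time_s: 29.0
position: [0.5926, -0.2322, 0.213]
tcp_rot: [[0.6, -0.8, -0.004], [-0.8, -0.6, 0.006], [-0.007, -0.001, -1.0]]
force: [-5.4, 12.2, 11.6]
opening: 0.273
```

```bash
cat > j.py <<'E'
from plan import *
import sys
c=cap('scene','j%s.png'%sys.argv[1])
for k in blobs(mask(c,(8,150,150),(20,255,255)),150):
    p,s,a=worldrect(c,k,.073);print('jaw',p,np.array(s),a)
for k in blobs(mask(c,(5,70,90),(22,255,255)),60):
    p,s,a=worldrect(c,k,.07)
    if s[0]>20 and s[1]<85 and .54<p[0]/1000<.68: print('heel',cv2.boundingRect(k),p,np.array(s),round(a,1))
plan([]);s=bot.read_state();print(s['force'])
E
python3 j.py 1
```

```text
jaw [ 419.0796 -703.6713] [ 76.7765 256.2855] 0.8659548
jaw [563.3623  46.9482] [ 16.2284 286.3184] 86.136215
jaw [ 403.014  -571.4265] [ 74.5338 263.021 ] -4.824898
now [ 0.589  -0.2348  0.213 ] phi -53.23368611545941 open 0.2683712134598374 t 29.05
[-8.228   5.2699 14.2142]
```

Emit:
arm_command(targets=[{"offset":[-0.6,2.9,0],"rot":[0,0,0],"gripper":1},{"offset":[-2.2,5.4,0],"rot":[0,0,0],"gripper":1},{"offset":[-4.7,7.0,0],"rot":[0,0,0],"gripper":1},{"offset":[-7.6,7.6,0],"rot":[0,0,0],"gripper":1},{"offset":[-10.5,7.0,0],"rot":[0,0,0],"gripper":1},{"offset":[-13.0,5.4,0],"rot":[0,0,0],"gripper":1},{"offset":[-14.6,2.9,0],"rot":[0,0,0],"gripper":1},{"offset":[-15.2,0,0],"rot":[0,0,0],"gripper":1}])

```text
time_s: 29.85
position: [0.5011, -0.1115, 0.2132]
tcp_rot: [[0.601, -0.799, -0.003], [-0.799, -0.601, -0.002], [-0.0, 0.003, -1.0]]
force: [-2.7, -4.1, 6.4]
opening: 0.266
```

```bash
python3 j.py 2;python3 r.py 8
```

```text
jaw [ 419.0803 -703.7204] [ 76.6782 256.2855] 0.86595494
jaw [570.0607  46.3369] [ 15.8302 286.0003] 86.14166
now [ 0.505  -0.109   0.2133] phi -53.02586269607707 open 0.26494489285512096 t 29.9
[-0.7518  4.6058  3.9492]
wrist (289, 206, 59, 64) z 0.113 [ 500.8104 -113.1513] [34.6406 39.4416] 36.9
wrist (289, 206, 59, 64) z 0.122 [ 503.7984 -110.8598] [33.0252 37.6024] 36.9
now [ 0.5034 -0.1103  0.2131] phi -53.02172494478461 open 0.26715046330380254 t 30.05
```

View pics/wrist8.png

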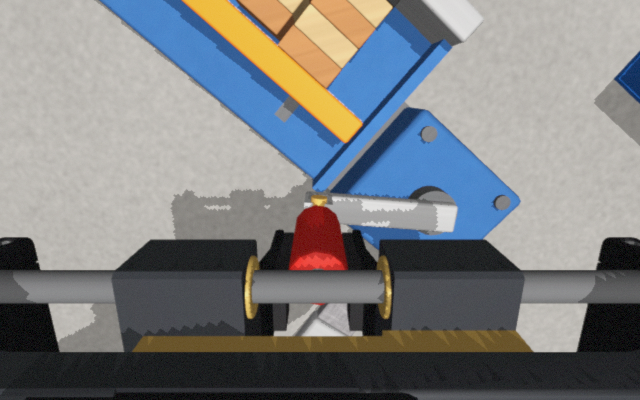

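Emit:
arm_command(targets=[{"offset":[0.5,-2.6,0],"rot":[0,0,0],"gripper":1},{"offset":[1.8,-4.9,0],"rot":[0,0,0],"gripper":1},{"offset":[2.9,-6.0,0],"rot":[0,0,0],"gripper":1},{"offset":[3.6,-6.5,0],"rot":[0,0,0],"gripper":1},{"offset":[3.8,-6.6,0],"rot":[0,0,0],"gripper":1},{"offset":[3.8,-6.6,0],"rot":[0,0,0],"gripper":1}])

```text
time_s: 30.65
position: [0.5737, -0.102, 0.213]
tcp_rot: [[0.602, -0.798, -0.013], [-0.798, -0.602, 0.002], [-0.009, 0.009, -1.0]]
force: [-14.3, 1.8, 16.6]
opening: 0.275
```

```bash
python3 j.py 3
```

```text
jaw [ 419.0803 -703.7204] [ 76.6782 256.2855] 0.86595494
jaw [572.8587  52.0816] [ 16.521  274.1531] 86.04727
now [ 0.5736 -0.102   0.213 ] phi -52.98442135787185 open 0.2683338800716451 t 30.7
[-14.2078   2.4814  16.3425]
```

Emit:
arm_command(targets=[{"offset":[0,0,0],"rot":[0,0,0],"gripper":1},{"offset":[0,0,0],"rot":[0,0,0],"gripper":1},{"offset":[0,0,0],"rot":[0,0,0],"gripper":0.3},{"offset":[0,0,0],"rot":[0,0,0],"gripper":0.3},{"offset":[0,0,0],"rot":[0,0,0],"gripper":0.3},{"offset":[0,0,0],"rot":[0,0,0],"gripper":0.3},{"offset":[0,0,0],"rot":[0,0,0],"gripper":0.3}])

```text
time_s: 31.4
position: [0.5796, -0.1018, 0.2113]
tcp_rot: [[0.601, -0.799, 0.001], [-0.799, -0.601, -0.001], [0.001, -0.0, -1.0]]
force: [0.9, -0.6, 0.7]
opening: 0.63
```

Emit:
arm_command(targets=[{"offset":[0,0,-4],"rot":[0,0,0],"gripper":0.3},{"offset":[0,0,-9],"rot":[0,0,0],"gripper":0.3},{"offset":[0,0,-9],"rot":[0,0,0],"gripper":0.3}])

```text
time_s: 31.7
position: [0.5831, -0.1024, 0.3081]
tcp_rot: [[0.602, -0.798, 0.014], [-0.798, -0.602, -0.006], [0.013, -0.008, -1.0]]
force: [0.9, -0.7, 0.2]
opening: 0.697
```

```bash
python3 r.py 9
python3 - <<'E'
from plan import *
plan([(.470,-.351,.24,-53)])
E
```

```text
wrist (287, 183, 35, 52) z 0.113 [ 563.8612 -106.0485] [29.1244 45.3207] 36.7
wrist (287, 183, 35, 52) z 0.122 [ 566.2983 -104.512 ] [28.2151 43.9057] 36.7
now [ 0.579  -0.1009  0.301 ] phi -52.996245825905284 open 0.7040399055074559 t 31.85
now [ 0.579  -0.1009  0.301 ] phi -52.996245825905284 open 0.7040399055074559 t 31.85
off [13.42 23.76  6.11] rot [0. 0. 0.] rows>= 6
```

View pics/wrist9.png

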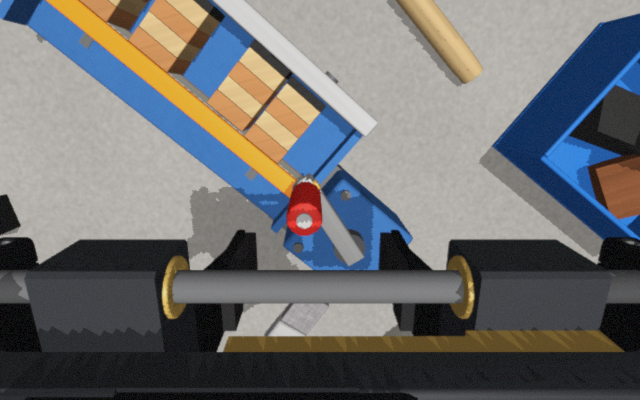

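Emit:
arm_command(targets=[{"offset":[13.4,23.8,4],"rot":[0,0,0],"gripper":1},{"offset":[13.4,23.8,6],"rot":[0,0,0],"gripper":1},{"offset":[13.4,23.8,6],"rot":[0,0,0],"gripper":1},{"offset":[13.4,23.8,6],"rot":[0,0,0],"gripper":1},{"offset":[13.4,23.8,6],"rot":[0,0,0],"gripper":1},{"offset":[13.4,23.8,6],"rot":[0,0,0],"gripper":1},{"offset":[13.4,23.8,6],"rot":[0,0,0],"gripper":1},{"offset":[13.4,23.8,6],"rot":[0,0,0],"gripper":1}])

```text
time_s: 32.65
position: [0.4687, -0.3508, 0.2392]
tcp_rot: [[0.6, -0.8, -0.003], [-0.8, -0.6, 0.004], [-0.005, -0.0, -1.0]]
force: [-1.2, -0.1, 0.4]
opening: 0.064
```

```bash
python3 - <<'E'
from plan import *
for n in('wrist','top','scene'):
    c=cap(n,n+'10.png')
    for k in blobs(mask(c,(50,100,60),(85,255,255)),30):
        p,s,a=worldrect(c,k,.098);print(n,cv2.boundingRect(k),p,np.array(s))
plan([(.470,-.351,.155,-53)])
c=pickle.load(open('r.pkl','rb'))['wrist']
# heels: lines of stripes in previous wrist view
h=mask(c,(5,70,60),(22,255,255))
for k in blobs(h,500):
    p,s,a=worldrect(c,k,.07);print(cv2.boundingRect(k),p,np.array(s),round(a,1))
E
python3 j.py 4
```

```text
wrist (292, 175, 63, 61) [ 471.6221 -352.3738] [42.1426 42.1682]
scene (165, 227, 14, 13) [ 472.7881 -351.8159] [35.6495 40.0931]
now [ 0.4701 -0.3496  0.2407] phi -52.91702042600238 open 0.010224261406678963 t 32.8
off [0.12 0.09 8.57] rot [-0.   0.1  0.1] rows>= 2
(223, 330, 401, 22) [ 510.6328 -309.3243] [ 26.9805 442.5802] -53.7
(447, 256, 28, 63) [ 580.9813 -296.1975] [26.1067 75.0897] 46.9
(161, 256, 28, 63) [403.5078 -56.3029] [25.7172 73.9064] 27.4
(595, 156, 45, 62) [ 749.8852 -346.1755] [41.4581 58.8431] 51.0
(396, 0, 86, 83) [ 749.5524 -115.052 ] [22.775  95.4718] 80.2
(46, 0, 274, 198) [602.8234  32.6046] [ 83.4182 262.0474] 86.2
jaw [ 419.0796 -703.6713] [ 76.7765 256.2855] 0.8659548
jaw [572.6798  52.0906] [ 15.8117 274.168 ] 86.16344
jaw [ 403.014  -571.4265] [ 74.5338 263.021 ] -4.824898
now [ 0.4703 -0.3496  0.2411] phi -52.89374938025202 open 0.00889030056166156 t 32.85
[-0.025   0.6496 -0.0611]
```

Emit:
arm_command(targets=[{"offset":[0.2,0,4],"rot":[0,0,0],"gripper":1},{"offset":[0.2,0,6.5],"rot":[0,0,0],"gripper":1},{"offset":[0.2,0,7.5],"rot":[0,0,0],"gripper":1},{"offset":[0.2,0,8.3],"rot":[0,0,0],"gripper":1},{"offset":[0.2,0,8.8],"rot":[0,0,0],"gripper":1},{"offset":[0.2,0,9.0],"rot":[0,0,0],"gripper":1},{"offset":[0.2,0,9.0],"rot":[0,0,0],"gripper":1}])

```text
time_s: 33.55
position: [0.471, -0.3512, 0.154]
tcp_rot: [[0.602, -0.798, -0.0], [-0.798, -0.602, 0.002], [-0.002, -0.001, -1.0]]
force: [-3.8, 6.1, 13.0]
opening: 0.005
```

Emit:
arm_command(targets=[{"offset":[0,0,0.2],"rot":[0,0,0],"gripper":1},{"offset":[0,0,0.3],"rot":[0,0,0],"gripper":1},{"offset":[0,0,0.3],"rot":[0,0,0],"gripper":1}])

```text
time_s: 33.85
position: [0.471, -0.3512, 0.1538]
tcp_rot: [[0.602, -0.798, 0.0], [-0.798, -0.602, 0.001], [-0.0, -0.001, -1.0]]
force: [-6.4, 9.7, 30.0]
opening: 0.005
```

Emit:
arm_command(targets=[{"offset":[0,0,-3],"rot":[0,0,0],"gripper":0.6},{"offset":[0,0,-8],"rot":[0,0,0],"gripper":0.3},{"offset":[0,0,-13],"rot":[0,0,0],"gripper":0.3},{"offset":[0,0,-15],"rot":[0,0,0],"gripper":0.3},{"offset":[0,0,-15],"rot":[0,0,0],"gripper":0.3}])

```text
time_s: 34.35
position: [0.473, -0.3545, 0.3039]
tcp_rot: [[0.602, -0.798, 0.009], [-0.798, -0.602, -0.01], [0.013, -0.001, -1.0]]
force: [-0.0, 0.2, -0.2]
opening: 0.377
```

Run:
```python
from plan import *
for n in('top','scene'):
    c=cap(n,n+'11.png')
    for k in blobs(mask(c,(50,100,60),(85,255,255)),30):
        p,s,a=worldrect(c,k,.098);print(n,cv2.boundingRect(k),p,np.array(s))
    if n=='scene':
        for k in blobs(mask(c,(0,150,80),(6,255,255)),20):print('red',cv2.boundingRect(k))
        im=c['frame'][195:290,210:400,::-1];cv2.imwrite('pics/c11.png',cv2.resize(im,None,fx=4.2,fy=4.2,interpolation=cv2.INTER_CUBIC))
plan([])
```

```text
scene (164, 226, 15, 14) [ 472.4077 -351.8446] [38.718  40.5813]
red (0, 173, 24, 48)
red (0, 38, 17, 20)
now [ 0.4712 -0.3527  0.299 ] phi -52.988810423789836 open 0.46644773358152986 t 34.45
```

View pics/c11.png

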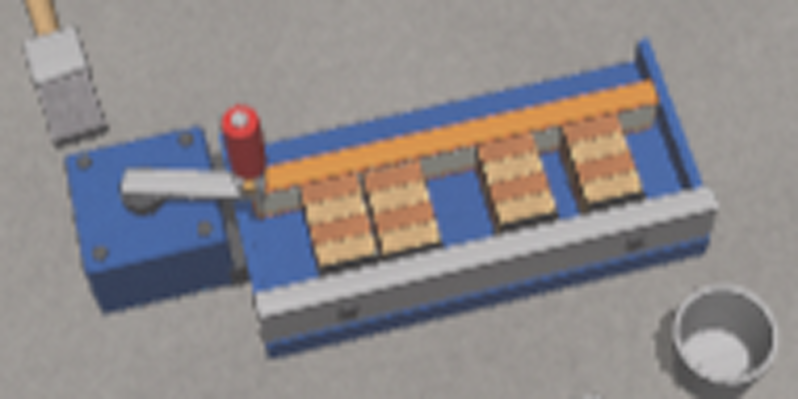

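Run:
```python
from plan import *
plan([(.575,-.1,.30,-20.5)])
```

```text
now [ 0.4712 -0.3527  0.299 ] phi -52.988810423789836 open 0.46644773358152986 t 34.45
off [-13.93 -23.5   -0.13] rot [  0.   -0.1 -32.5] rows>= 6
```

Emit:
arm_command(targets=[{"offset":[-13.9,-23.5,-0.2],"rot":[0,0,-32.5],"gripper":0.3},{"offset":[-13.9,-23.5,-0.2],"rot":[0,0,-32.5],"gripper":0.3},{"offset":[-13.9,-23.5,-0.2],"rot":[0,0,-32.5],"gripper":0.3},{"offset":[-13.9,-23.5,-0.2],"rot":[0,0,-32.5],"gripper":0.3},{"offset":[-13.9,-23.5,-0.2],"rot":[0,0,-32.5],"gripper":0.3},{"offset":[-13.9,-23.5,-0.2],"rot":[0,0,-32.5],"gripper":0.3},{"offset":[-13.9,-23.5,-0.2],"rot":[0,0,-32.5],"gripper":0.3},{"offset":[-13.9,-23.5,-0.2],"rot":[0,0,-32.5],"gripper":0.3}])

```text
time_s: 35.25
position: [0.5744, -0.0999, 0.2985]
tcp_rot: [[0.937, -0.349, -0.003], [-0.349, -0.937, 0.0], [-0.003, 0.001, -1.0]]
force: [-1.2, -1.0, -0.3]
opening: 0.697
```

```bash
python3 r.py 12
python3 - <<'E'
from plan import *
c=pickle.load(open('r.pkl','rb'))['wrist']
print('hinge proj',proj(c,(.575,-.1,.113)),'top of grip proj',proj(c,(.575,-.1,.185)))
plan([(.575,-.1,.209,-20.5)])
E
```

```text
wrist (303, 177, 37, 55) z 0.113 [ 572.6197 -112.8493] [29.7099 46.2581] 68.9
wrist (303, 177, 37, 55) z 0.122 [ 573.546  -110.1606] [28.748  44.7605] 68.9
now [ 0.5745 -0.1016  0.2994] phi -20.61048306896896 open 0.7026474855237209 t 35.4
hinge proj [318.4218 189.4177] top of grip proj [318.3834 219.9876]
now [ 0.5745 -0.1016  0.2994] phi -20.61048306896896 open 0.7026474855237209 t 35.4
off [ 0.01 -0.17  9.04] rot [ 0.   0.1 -0.1] rows>= 2
```

View pics/wrist12.png

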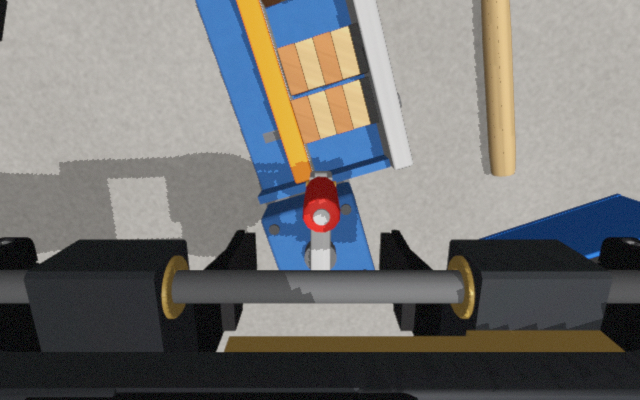

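Emit:
arm_command(targets=[{"offset":[0,-0.1,4],"rot":[0,0,0],"gripper":0.3},{"offset":[0,-0.1,8],"rot":[0,0,0],"gripper":0.3},{"offset":[0,-0.1,9],"rot":[0,0,0],"gripper":0.3},{"offset":[0,-0.1,9],"rot":[0,0,0],"gripper":0.5},{"offset":[0,-0.1,9],"rot":[0,0,0],"gripper":1},{"offset":[0,-0.1,9],"rot":[0,0,0],"gripper":1},{"offset":[0,-0.1,9],"rot":[0,0,0],"gripper":1},{"offset":[0,-0.1,9],"rot":[0,0,0],"gripper":1}])

```text
time_s: 36.2
position: [0.5759, -0.0995, 0.2115]
tcp_rot: [[0.937, -0.35, 0.002], [-0.35, -0.937, -0.001], [0.002, -0.0, -1.0]]
force: [-0.6, -0.5, 0.3]
opening: 0.328
```

Emit:
arm_command(targets=[{"offset":[0,0,0],"rot":[0,0,0],"gripper":1},{"offset":[0,0,0],"rot":[0,0,0],"gripper":1},{"offset":[0,0,0],"rot":[0,0,0],"gripper":1}])

```text
time_s: 36.5
position: [0.5759, -0.0994, 0.2111]
tcp_rot: [[0.937, -0.35, 0.002], [-0.35, -0.937, -0.001], [0.002, -0.0, -1.0]]
force: [-0.1, 0.3, 5.3]
opening: 0.268
```

Emit:
arm_command(targets=[{"offset":[0,0.9,0.1],"rot":[0,0,0],"gripper":1},{"offset":[0,1.8,0.35],"rot":[0,0,0],"gripper":1},{"offset":[0,2.65,0.8],"rot":[0,0,0],"gripper":1},{"offset":[0,3.4,1.4],"rot":[0,0,0],"gripper":1},{"offset":[0,3.95,2.15],"rot":[0,0,0],"gripper":1},{"offset":[0,4.4,3.0],"rot":[0,0,0],"gripper":1},{"offset":[0,4.6,3.9],"rot":[0,0,0],"gripper":1},{"offset":[0,4.7,4.6],"rot":[0,0,0],"gripper":1}])

```text
time_s: 37.3
position: [0.5583, -0.1488, 0.1664]
tcp_rot: [[0.938, -0.347, -0.0], [-0.347, -0.938, -0.01], [0.003, 0.009, -1.0]]
force: [-9.4, -15.3, 12.8]
opening: 0.264
```

Emit:
arm_command(targets=[{"offset":[0,0,0],"rot":[0,0,0],"gripper":1},{"offset":[0,0,0.1],"rot":[0,0,0],"gripper":1},{"offset":[0,0,0.1],"rot":[0,0,0],"gripper":1}])

```text
time_s: 37.6
position: [0.5582, -0.1489, 0.165]
tcp_rot: [[0.938, -0.348, -0.001], [-0.348, -0.938, -0.01], [0.002, 0.009, -1.0]]
force: [-9.4, -17.1, 10.8]
opening: 0.266
```

Emit:
arm_command(targets=[{"offset":[0,0,0],"rot":[0,0,0],"gripper":0.4},{"offset":[0,0,0],"rot":[0,0,0],"gripper":0.4},{"offset":[0,0,0],"rot":[0,0,0],"gripper":0.4},{"offset":[0,0,0],"rot":[0,0,0],"gripper":0.4},{"offset":[0,0,-3],"rot":[0,0,0],"gripper":0.3},{"offset":[0,0,-8],"rot":[0,0,0],"gripper":0.3},{"offset":[0,0,-13],"rot":[0,0,0],"gripper":0.3},{"offset":[0,0,-13],"rot":[0,0,0],"gripper":0.3}])

```text
time_s: 38.4
position: [0.5626, -0.1443, 0.3003]
tcp_rot: [[0.937, -0.349, 0.014], [-0.349, -0.937, -0.006], [0.015, 0.001, -1.0]]
force: [0.8, -0.9, 0.1]
opening: 0.695
```

```bash
python3 r.py 13
```

```text
wrist (296, 141, 30, 81) z 0.113 [ 562.361  -138.2607] [24.1026 66.4767] 69.2
wrist (296, 141, 30, 81) z 0.122 [ 563.1814 -136.1808] [23.3272 64.3383] 69.2
scene (246, 230, 20, 9) z 0.113 [ 555.6251 -128.3628] [21.9736 52.2426] 56.2
scene (246, 230, 20, 9) z 0.122 [ 560.5575 -128.5345] [21.78   51.7824] 56.2
now [ 0.5585 -0.1427  0.2928] phi -20.468023451511044 open 0.6972008899850595 t 38.55
```

View pics/wrist13.png

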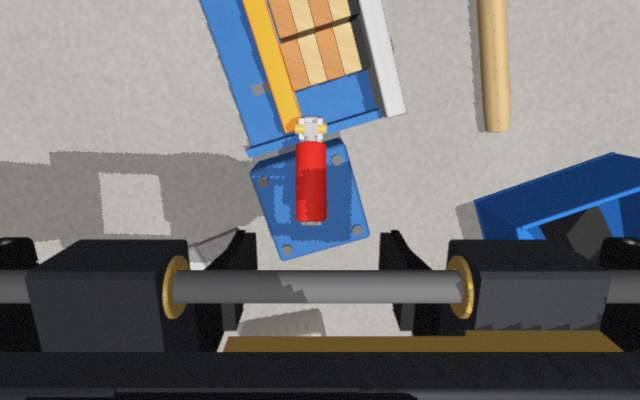

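Run:
```python
from plan import *
plan([(.35,-.42,.33,-53)])
```

```text
now [ 0.5585 -0.1427  0.2928] phi -20.468023451511044 open 0.6972008899850595 t 38.55
off [-9.84 33.27 -3.71] rot [ 0.   0.1 32.5] rows>= 7
```

Emit:
arm_command(targets=[{"offset":[-9.8,33.3,-3.7],"rot":[0,0,32.5],"gripper":0.3},{"offset":[-9.8,33.3,-3.7],"rot":[0,0,32.5],"gripper":0.3},{"offset":[-9.8,33.3,-3.7],"rot":[0,0,32.5],"gripper":0.3},{"offset":[-9.8,33.3,-3.7],"rot":[0,0,32.5],"gripper":0.3},{"offset":[-9.8,33.3,-3.7],"rot":[0,0,32.5],"gripper":0.3},{"offset":[-9.8,33.3,-3.7],"rot":[0,0,32.5],"gripper":0.3},{"offset":[-9.8,33.3,-3.7],"rot":[0,0,32.5],"gripper":0.3},{"offset":[-9.8,33.3,-3.7],"rot":[0,0,32.5],"gripper":0.3}])

```text
time_s: 39.35
position: [0.347, -0.4256, 0.3286]
tcp_rot: [[0.596, -0.803, -0.002], [-0.803, -0.596, -0.001], [-0.001, 0.002, -1.0]]
force: [0.1, -0.9, -0.5]
opening: 0.699
```

```bash
cp r.pkl r13.pkl; python3 r.py 14
python3 - <<'E'
from plan import *
a=pickle.load(open('r13.pkl','rb'))['wrist'];b=pickle.load(open('r.pkl','rb'))
v=np.array([-.35,-.937,0]);H=np.array([.575,-.0995,.113]);z=np.array([0,0,1.])
for nm,c in(('wrist13',a),('top',b['top']),('scene',b['scene'])):
    m=mask(c,(0,150,80),(6,255,255))|mask(c,(174,150,80),(180,255,255))
    for k in blobs(m,40):
        x,y,w,h=cv2.boundingRect(k);q=onz(c,x+w/2,y+h/2,.118)
        if .5<q[0]<.62 and -.25<q[1]<-.05:
            pts=k[:,0].astype(float);d=proj(c,H+.1*v)-proj(c,H);d/=np.linalg.norm(d);s=pts@d
            print(nm,'red along-arm extent',s.min()-proj(c,H)@d,s.max()-proj(c,H)@d,'perp mean',((pts-proj(c,H))@np.array([-d[1],d[0]])).mean())
    for f in(0,.15,.3,.5):
        e=np.cos(f)*v+np.sin(f)*z;n=-np.sin(f)*v+np.cos(f)*z;P=[H+l*e+o*r for l in(.012,.072) for o,r in((.012,n),(-.012,n),(.012,np.cross(v,z)),(-.012,np.cross(v,z)))]
        s=np.array([(proj(c,p)-proj(c,H)) for p in P]);t=s@d;print('  f',f,t.min().round(1),t.max().round(1),'perp',(s@np.array([-d[1],d[0]])).mean().round(2))
E
python3 j.py 5
```

```text
top (361, 191, 17, 10) z 0.113 [ 566.4528 -133.6764] [21.8994 58.1443] 74.7
top (361, 191, 17, 10) z 0.122 [ 564.8816 -132.4897] [21.7661 57.7903] 74.7
scene (244, 228, 22, 11) z 0.113 [ 553.7896 -132.573 ] [21.7332 61.1473] 57.7
scene (244, 228, 22, 11) z 0.122 [ 558.7383 -132.7076] [21.5417 60.6087] 57.7
now [ 0.3501 -0.4198  0.3282] phi -53.05447067433945 open 0.6965804627160493 t 39.5
wrist13 red along-arm extent 9.661422868598379 89.76962158311903 perp mean -2.0472396540674165
  f 0 13.3 92.6 perp 0.01
  f 0.15 15.5 94.3 perp 0.09
  f 0.3 12.9 93.9 perp 0.18
  f 0.5 8.9 94.3 perp 0.3
top red along-arm extent 1.6044747888582833 18.397847041339503 perp mean -0.9900652261843533
  f 0 3.2 20.7 perp -0.0
  f 0.15 3.0 20.6 perp -0.36
  f 0.3 2.4 20.7 perp -0.72
  f 0.5 1.5 20.1 perp -1.18
scene red along-arm extent 3.332197252002686 24.451411835753362 perp mean 2.654871744429839
  f 0 3.9 26.9 perp -0.0
  f 0.15 4.1 27.0 perp 1.05
  f 0.3 3.5 26.9 perp 2.09
  f 0.5 2.4 26.5 perp 3.43
jaw [ 419.0803 -703.7204] [ 76.6782 256.2855] 0.86595494
jaw [572.6798  52.0906] [ 15.8117 274.168 ] 86.16344
now [ 0.3506 -0.4193  0.3285] phi -52.96339720211361 open 0.6993766768402327 t 39.55
[-0.0825  0.6332 -0.3891]
```

Run:
```python
from plan import *
b=pickle.load(open('r.pkl','rb'));i={n:pickle.load(open(n+'0.pkl','rb')) for n in('top','scene')}
a=pickle.load(open('r13.pkl','rb'))['wrist']
def cen(c):
    m=mask(c,(0,120,50),(8,255,255))|mask(c,(172,120,50),(180,255,255))
    for k in blobs(m,40):
        q=onz(c,*k[:,0].mean(0),.118)
        if .48<q[0]<.62 and -.25<q[1]<-.05:
            M=cv2.moments(k);return M['m10']/M['m00'],M['m01']/M['m00']
for nm,(c1,c2) in dict(start=(i['top'],i['scene']),now=(b['top'],b['scene']),now_w=(a,b['scene'])).items():
    p1,p2=cen(c1),cen(c2);print(nm,p1,p2,tri(c1,p1,c2,p2))
im=b['scene']['frame'][195:290,210:400,::-1];cv2.imwrite('pics/c14.png',cv2.resize(im,None,fx=4.2,fy=4.2,interpolation=cv2.INTER_CUBIC))
```

```text
start (384.95370370370364, 206.6888888888889) (231.18650793650792, 227.3968253968254) [ 0.5224 -0.189   0.1215]
now (368.8842315369261, 195.1317365269461) (254.73591549295776, 232.79929577464787) [ 0.5632 -0.1324  0.1294]
now_w (310.5540471498431, 181.254069046055) (254.73591549295776, 232.79929577464787) [ 0.5645 -0.133   0.132 ]
```

View pics/c14.png

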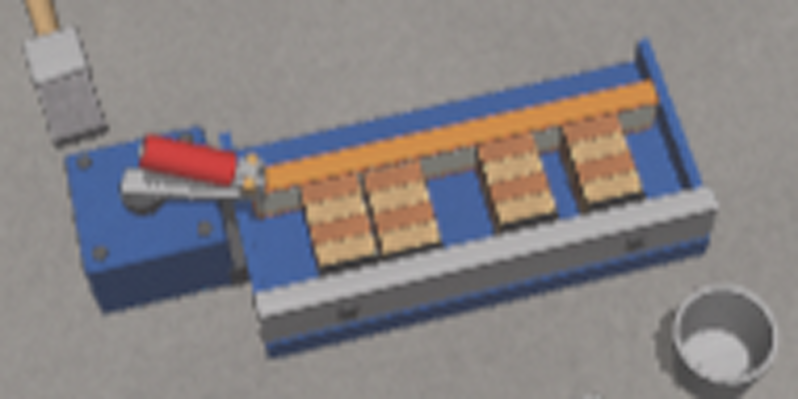

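Run:
```python
from plan import *
plan([(.5545,-.155,.30,-20.5),(.5545,-.155,.193,-20.5)])
```

```text
now [ 0.3506 -0.4193  0.3285] phi -52.96339720211361 open 0.6993766768402327 t 39.55
off [ -8.8  -32.19   2.93] rot [ -0.1   0.2 -32.5] rows>= 7
off [ 0.   0.  10.7] rot [0. 0. 0.] rows>= 3
```

Emit:
arm_command(targets=[{"offset":[-8.8,-32.2,2.9],"rot":[0,0,-32.5],"gripper":1},{"offset":[-8.8,-32.2,2.9],"rot":[0,0,-32.5],"gripper":1},{"offset":[-8.8,-32.2,2.9],"rot":[0,0,-32.5],"gripper":1},{"offset":[-8.8,-32.2,2.9],"rot":[0,0,-32.5],"gripper":1},{"offset":[-8.8,-32.2,2.9],"rot":[0,0,-32.5],"gripper":1},{"offset":[-8.8,-32.2,2.9],"rot":[0,0,-32.5],"gripper":1},{"offset":[-8.8,-32.2,2.9],"rot":[0,0,-32.5],"gripper":1},{"offset":[-8.8,-32.2,2.9],"rot":[0,0,-32.5],"gripper":1}])

```text
time_s: 40.35
position: [0.5565, -0.1504, 0.3]
tcp_rot: [[0.94, -0.342, -0.001], [-0.342, -0.94, 0.003], [-0.002, -0.002, -1.0]]
force: [-0.0, 0.6, 0.0]
opening: 0.064
```

Emit:
arm_command(targets=[{"offset":[0,0,4],"rot":[0,0,0],"gripper":1},{"offset":[0,0,7],"rot":[0,0,0],"gripper":1},{"offset":[0,0,8.5],"rot":[0,0,0],"gripper":1},{"offset":[0,0,9.3],"rot":[0,0,0],"gripper":1},{"offset":[0,0,10],"rot":[0,0,0],"gripper":1},{"offset":[0,0,10.4],"rot":[0,0,0],"gripper":1},{"offset":[0,0,10.4],"rot":[0,0,0],"gripper":1}])

```text
time_s: 41.05
position: [0.5548, -0.1567, 0.1973]
tcp_rot: [[0.937, -0.35, 0.0], [-0.35, -0.937, 0.0], [0.0, -0.0, -1.0]]
force: [0.8, -0.4, 0.2]
opening: 0.003
```

Emit:
arm_command(targets=[{"offset":[0,0,0.2],"rot":[0,0,0],"gripper":1},{"offset":[0,0,0.4],"rot":[0,0,0],"gripper":1},{"offset":[0,0,0.5],"rot":[0,0,0],"gripper":1},{"offset":[0,0,0.5],"rot":[0,0,0],"gripper":1}])

```text
time_s: 41.45
position: [0.5557, -0.1575, 0.1938]
tcp_rot: [[0.937, -0.35, 0.003], [-0.35, -0.937, -0.002], [0.004, 0.0, -1.0]]
force: [-1.0, -0.5, 7.0]
opening: 0.002
```

Emit:
arm_command(targets=[{"offset":[0,0,0.2],"rot":[0,0,0],"gripper":1},{"offset":[0,0,0.2],"rot":[0,0,0],"gripper":1},{"offset":[0,0,-4],"rot":[0,0,0],"gripper":1},{"offset":[0,0,-9],"rot":[0,0,0],"gripper":1},{"offset":[0,0,-13],"rot":[0,0,0],"gripper":1},{"offset":[0,0,-13],"rot":[0,0,0],"gripper":1}])

```text
time_s: 42.05
position: [0.5576, -0.1579, 0.3288]
tcp_rot: [[0.937, -0.35, 0.013], [-0.35, -0.937, -0.006], [0.014, 0.001, -1.0]]
force: [0.4, 0.7, -0.1]
opening: 0.005
```

Emit:
arm_command(targets=[{"offset":[-9.8,33.3,0],"rot":[0,0,32.5],"gripper":0.5},{"offset":[-9.8,33.3,0],"rot":[0,0,32.5],"gripper":0.5},{"offset":[-9.8,33.3,0],"rot":[0,0,32.5],"gripper":0.5},{"offset":[-9.8,33.3,0],"rot":[0,0,32.5],"gripper":0.5},{"offset":[-9.8,33.3,0],"rot":[0,0,32.5],"gripper":0.5},{"offset":[-9.8,33.3,0],"rot":[0,0,32.5],"gripper":0.5},{"offset":[-9.8,33.3,0],"rot":[0,0,32.5],"gripper":0.5},{"offset":[-9.8,33.3,0],"rot":[0,0,32.5],"gripper":0.5}])

```text
time_s: 42.85
position: [0.343, -0.4391, 0.3214]
tcp_rot: [[0.596, -0.803, -0.001], [-0.803, -0.596, -0.002], [0.001, 0.002, -1.0]]
force: [1.1, 0.4, 0.1]
opening: 0.492
```

```bash
python3 r.py 15
python3 - <<'E'
from plan import *
b=pickle.load(open('r.pkl','rb'))
def cen(c):
    m=mask(c,(0,120,50),(8,255,255))|mask(c,(172,120,50),(180,255,255))
    for k in blobs(m,40):
        q=onz(c,*k[:,0].mean(0),.118)
        if .48<q[0]<.62 and -.25<q[1]<-.05:
            M=cv2.moments(k);return M['m10']/M['m00'],M['m01']/M['m00']
p1,p2=cen(b['top']),cen(b['scene']);q=tri(b['top'],p1,b['scene'],p2);print(p1,p2,q)
for k in blobs(mask(b['scene'],(50,100,60),(85,255,255)),30):print('green',worldrect(b['scene'],k,.098))
# heels in scene: dark cap / heel top rects, press frame
c=b['scene'];m=mask(c,(5,70,90),(22,255,255))&~mask(c,(17,225,150),(24,255,255));a=np.radians(YAW)
for k in blobs(m,60):
    p,s,an=worldrect(c,k,.07);d=p/1000-P0
    if -.12<d[0]<.06 and abs(d[1])<.16: print(cv2.boundingRect(k),'press x,y',d[0]*np.cos(a)+d[1]*np.sin(a),-d[0]*np.sin(a)+d[1]*np.cos(a),np.array(s),an)
im=c['frame'][185:300,150:400,::-1];cv2.imwrite('pics/c15.png',cv2.resize(im,None,fx=3.2,fy=3.2,interpolation=cv2.INTER_CUBIC))
print(bot.read_state()['time_s'])
E
```

```text
top (361, 191, 18, 12) z 0.113 [ 561.8378 -136.5094] [22.1483 58.3302] 66.8
top (361, 191, 18, 12) z 0.122 [ 560.2948 -135.3055] [22.0135 57.9751] 66.8
scene (243, 232, 22, 8) z 0.113 [ 561.141  -137.8699] [21.5984 58.6234] 71.6
scene (243, 232, 22, 8) z 0.122 [ 566.0249 -137.9578] [21.4081 58.107 ] 71.6
now [ 0.3461 -0.4336  0.3213] phi -53.064014225330986 open 0.4977901684961466 t 43.0
(369.52840909090907, 196.4090909090909) (253.93862815884478, 235.3405535499398) [ 0.5614 -0.1364  0.1135]
green (array([ 471.8856, -353.0078]), [38.28428649902344, 41.50680160522461], np.float32(-8.915571))
(273, 214, 94, 44) press x,y -0.0015433013947209946 0.004325587186785828 [ 83.514  279.4203] 86.257034
43.0
```

```bash
python3 - <<'E'
from plan import *
c=pickle.load(open('r.pkl','rb'))['scene'];a=np.radians(YAW)
h=cv2.cvtColor(c['frame'],cv2.COLOR_RGB2HSV);m=cv2.inRange(h,(5,60,90),(22,200,255))
m[:, :285-0]=m[:, :285]
for k in blobs(m,60):
    p,s,an=worldrect(c,k,.07);d=p/1000-P0
    if -.12<d[0]<.06 and abs(d[1])<.16: print(cv2.boundingRect(k),'press',d[0]*np.cos(a)+d[1]*np.sin(a),-d[0]*np.sin(a)+d[1]*np.cos(a),np.array(s),an)
for n in('top','scene'):
    i=pickle.load(open(n+'0.pkl','rb'));b=pickle.load(open('r.pkl','rb'))[n]
    for nm,lo,hi,z,A in(('tin',(0,0,175),(180,40,255),.085,100),):
        for c0 in(i,b):print(n,nm,[worldrect(c0,k,z)[0].round(0).tolist() for k in blobs(mask(c0,lo,hi),A) if .6<worldrect(c0,k,z)[0][0]/1000<.75 and .28<worldrect(c0,k,z)[0][1]/1000<.4])
E
python3 -c "
from rig import ticket
print(ticket.hand_in())"
```

```text
(273, 214, 94, 44) press -0.0013978623336750038 0.003903206073768302 [ 83.985  280.0117] 86.060776
top tin [[700.0, 331.0]]
top tin [[700.0, 331.0]]
scene tin [[700.0, 330.0]]
scene tin [[700.0, 330.0]]
the job is handed in; nothing more can be done
None
```

I finished every step and handed the job in at about 43 s of the 208 s allowed. The hand-in gave no verdict.

**What was done**
- **Heel blocks:** All four now lie on the bed with their caps towards the fence.
- **Crank:** I flipped the grip upright, then wound the crank clockwise to its end stop. About 14 N pushed back there, and the crank arm pointed at 69.5°, where it should end.
- **Timer:** I pressed the plunger to its stop. The force reached 30 N with no further travel, and afterwards the plunger measured the same as at the start.
- **Grip:** I folded it flat again.

**What went wrong on the way**
- **First grasp:** The gripper closed more slowly than I allowed, so it missed the first block. The block had not moved, and the second try held.
- **Shifted block:** One block on the bed ended up next to its right-hand neighbour by the end of winding, possibly the announced knock. It was still flat and square.
- **First fold:** It left the grip tilted by about 0.3 rad, so I pressed it down with closed fingers. Its centre then measured 113 mm high, which is flat.

**Last checks**
- **Failed checks:** My final numeric check could not tell the heels apart from the jaw by colour. I also had no pictures left to view the final scene.
- **Heel positions:** These rest on an enlarged view taken just before the last press on the grip. It showed all four blocks square, with their caps at the fence.
- **Bystanders:** Of these I measured only the glue tin, which had not moved. I never touched the others.
- **Robot:** It was parked clear of everything at hand-in.

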